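Sort the clutter on a bathroom shelf

TASK

Put away the things lying on the bathroom shelf: the soap and the nail brush go in the yellow basin, both flat on its floor with the brush's bristles down; the comb lies flat in the wide bay of the pale wood drawer and the tongue scraper flat in its narrow bay; the incense cone stands upright in the middle of the raised round pad of the ceramic holder. Leave the two glass jars standing where they are.

Things in the scene. Friction and masses are not known exactly. Their poses are not given: they have to be found in the camera images.
- soap: Bar of soap, white, smooth rounded slab 70 (x) by 44 (y) by 26 mm high, loose. Origin: centre of its underside; z up.
- brush: Nail brush lying bristles down, loose: dark wooden back 80 (x) by 36 (y) mm, from 16 to 32 mm above its underside; below it a stiff, rigid, off-white bristle block 70 by 28 by 16 mm. Origin: centre of its underside; z up.
- comb: Flat black horn comb, 120 (x) by 36 (y) by 10 mm thick, lying flat, loose; spine along its +y edge, teeth point to -y (rigid; it may be gripped across its 36 mm width). Origin: centre of its underside; z up.
- scraper: Stainless steel tongue scraper lying flat, loose, 130 mm long along x: straight handle 12 mm wide and 9 mm high from x = -65 to +25 mm, then an open oval wire loop 33 mm wide, 7 mm high, to x = +65 mm. It balances at about x = -10 mm. Origin: centre of its underside; z up.
- cone: Incense cone, near black, upright, loose: a straight round foot 22 mm in diameter and 28 mm high, then tapering to 8 mm across at 44 mm, its full height. Origin: centre of its underside; z up.
- basin: Yellow round plastic basin, does not move: rim 240 mm across and 55 mm high, flat inner floor 5 mm above its underside and about 190 mm across, walls 4 mm flaring outwards. Origin: centre of its underside; z up.
- drawer: Shallow open drawer of pale wood, taken out and set down, does not move: outside 168 (x) by 176 (y) mm, 30 mm high, walls 6 mm, floor 6 mm thick, small knob on its +x face. A divider 6 mm thick and 28 mm high runs along x and makes two bays, each 156 mm long: the wide one (92 mm) from y = -10 to +82 mm, middle at y = +36 mm, and the narrow one (66 mm) from y = -82 to -16 mm, middle at y = -49 mm. Origin: centre of its underside; z up.
- holder: Round white ceramic incense holder, does not move: dish 110 mm across with a rim 14 mm high, in its centre a raised flat round pad 44 mm across whose top is 10 mm above the underside. Origin: centre of its underside; z up.
- jar_left: Empty glass jar, bystander, 76 mm across and 95 mm high, standing loose on the far left of the shelf. Origin: centre of its underside; z up.
- jar_right: The like glass jar on the far right. Origin: centre of its underside; z up.
Things that resemble listed ones, but are neither listed nor needed, are in the scene too. There is more than one size of the scraper; the one meant has the size given above.

How it is judged (in metres and radians):
At the end, for the whole second after the job is handed in: Soap and brush flat (0.2 rad) on the basin floor; comb flat (0.15 rad) in the wide bay, scraper flat in the narrow bay, origins inside; cone upright (0.15 rad) on the pad within 15 mm of its centre; all released, at rest; jars within 20 mm of their start and upright (horizontal distance between each of soap, brush and basin below 0.09 m and z of each of soap, brush in the frame of basin below 0.012 m and angle between each of soap, brush's own z axis and vertical below 0.2 rad and y of comb in the frame of drawer between -0.01 and 0.082 m and x of comb in the frame of drawer between -0.06 and 0.06 m and z of each of comb, scraper in the frame of drawer below 0.014 m and angle between each of comb, scraper, cone's own z axis and vertical below 0.15 rad and y of scraper in the frame of drawer between -0.082 and -0.016 m and x of scraper in the frame of drawer between -0.06 and 0.06 m and horizontal distance between cone and holder below 0.015 m and z of cone in the frame of holder between 0.006 and 0.015 m and linear speed of each of soap, brush, comb, scraper, cone below 0.02 m/s); the robot touches nothing.
It fails at once if the left glass jar is shoved or tipped (distance of jar_left from where it was at the start of the episode above 0.02 m or angle between jar_left's own z axis and vertical above 0.3 rad).
It fails at once if the right glass jar is shoved or tipped (distance of jar_right from where it was at the start of the episode above 0.02 m or angle between jar_right's own z axis and vertical above 0.3 rad).
It also fails if it takes over 128 s, if anything falls off the work surface, if the arm or the gripper's body presses on something with over 40 N, if the wrist force passes 120 N, or if a joint passes its speed limit or range.

ROBOT

A 6-joint arm with a two-finger parallel gripper is mounted at the origin on the work surface. World frame = base frame: x ahead of the robot, y to its left, z up, the work surface at z = 0. Lengths are in mm, angles in rad, forces in N, time in s.
With the tool pointing down it reaches from about 400 to 925 mm from the base axis. Payload 12.5 kg.
Tool frame: the origin (TCP) lies midway between the tips of the shut fingers; the grasp point (between the pads) lies 19 mm behind it; z points along the fingers, y is the direction in which the jaws open and shut (so a half turn about z gives the same grasp; the last joint's range is limited). The gripper opens to 95 mm and grips with 3 to 60 N. Pads are 20 mm wide; open, the fingers measure 119 mm over their backs; the gripper's body (75 mm by 180 mm) begins 59 mm behind the grasp point.
Start: joints at [-1.244, 0.491, 1.559, -0, 1.092, -0.106], TCP at [262.158, -567.38, 214.661] pointing down, gripper open.
Joint ranges: [-3.1, 3.1], [-0.84, 2.19], [0.05, 2.79], [-1.13, 4.28], [0.06, 2.93], [-2.69, 2.69]. Speed limits (rad/s): [2.22, 2.22, 2.79, 3.14, 3.14, 3.14].

INTERFACE

Orientations are given as [roll, pitch, yaw] about the fixed x, y, z axes, in that order (R = Rz(yaw) Ry(pitch) Rx(roll)).
In Python, from cell import env gives the robot as it stands.
- The arm moves only by the tool drive_tool, never from a script. Its argument "increments" is a list of rows, each a list of 2 entries, a list of its own where there are three numbers: the shift along the tool's x, y, z as a fraction of full scale, then the turn, a rotation vector about the tool's x, y, z as a fraction of full scale. In form: [[[x, y, z], [ax, ay, az]], ...]. A call has 1 to 5 rows; each row shifts and turns the commanded pose from where the row before left it, along the tool's axes as they then stand; what a row does not reach is not made up. Full scale, the value 1, is 30 mm for a shift and 0.08 rad for a turn. A row lasts 1/12 s, in which the tool goes at most 41.7 mm and 7.16 degrees, less where a joint would pass 70% of its speed; a pose out of reach is approached as far as the arm can. A call with a number of a shift or a turn outside -1 to 1 is refused whole. A call with a gripper value outside its range is refused whole. "jaw" is the opening, from -1 (shut) to 1 (fully open), so that 0 is half open, set as the call begins (left out, the last holds). The fingers move at their own pace and stop on an object; the grip force is fixed at half the most. Time passes only in rows, so rows that do not move let the fingers close. It gives the time, the measured TCP pose, the force and the opening at its end, in the units of the state.
- env.state(): the state, without advancing time (a new reading comes with each control period).
- env.read_camera(name): name is "side" or "top"; returns a dict with "pixels" (420x560x3 uint8, blue, green, red), "vertical_fov" (degrees; the focal length in pixels is half the picture's height over the tangent of half this angle, whatever the lens; pixels are square), "cx", "cy" (the principal point, pixels), "k1" (the pictures are not rectified: a ray, as slopes to the right and down, at radius r is drawn at 1 + k1 r^2 times it, then the intrinsics apply), "world_to_cam" (4x4, takes a point from world to camera coordinates). Camera axes: x right, y down, z forward; pixel columns grow to the right and rows downward; lengths in mm; the calibration is good to about 2 mm. A picture is of the moment at which its call begins. There is no depth.
- env.job_done(): hands the job in, once; it reports no verdict.
Trained networks look in a picture, given as the dict that the camera call returned (one of the last four; its "shot" number tells which), for a name from the list of things; names that differ only in an ending like _2 or _b are one class to them, and where a whole thing is asked for, a point or a joint stands for the part that bears it (a point fixed in the world has none). Each returns a list of dicts, best first, with "score" (0 to 1); they miss things now and then, are a little off and sometimes report something else, mostly with a low value. They report only what shows in the picture. A call takes as long as a camera call. They do not tell look-alikes from the thing itself.
- env.boxes_of(target, picture): "point" ([x, y, z] in mm, in world coordinates, good to about 4 mm: the middle of the surface that is visible of it).
- env.tip_of(target, picture): "point" ([x, y, z] in mm, in world coordinates, good to about 4 mm: a listed point, or the origin of a listed thing).
The state is a dict: "t": time; "joints": joint angles; "qvel": joint speeds; "tau": joint torques, N m; "eef_pos": TCP position; "tcp_rot": TCP orientation; "ft_force": force on the tool from outside, world axes, zero at the start; "moment": the same for the moment, N m; "opening": opening from 0.0 (shut) to 1.0 (fully open).
Only numpy, scipy, OpenCV 4.12 (cv2) and the standard library are available. Lean on these libraries where they do the work, as an engineer would, in place of code of your own. Each camera call takes 0.05 s, during which the arm holds its last target.

## Working session

There is one attempt and no reset: what is moved stays moved. The work goes in short steps, Python scripts to look and compute and a tool call to move; the robot and the scene stay as the last step left them, time stands still between calls to the robot, and variables do not carry over. Pictures are saved under pics/ and viewed, and the job is handed in when it is done.

Besides the shell and the picture viewer there is one more tool, called after "Request:" in YAML: its name, and indented under it one key for each argument. drive_tool: Moves the arm, as the interface text tells. Its arguments: {"type":"object","properties":{"increments":{"type":"array","items":{"type":"array"}},"jaw":{"type":"number"}},"required":["increments"]}

```bash
ls; mkdir -p pics
cat > h.py <<'E'
import numpy as np, cv2
from cell import env
def shot(name,fn=None):
    p=env.read_camera(name)
    if fn: cv2.imwrite('pics/'+fn,p['pixels'])
    return p
def ray(p,u,v):
    f=210/np.tan(np.radians(p['vertical_fov']/2))
    xd=np.array([(u-p['cx'])/f,(v-p['cy'])/f]); x=xd.copy()
    for _ in range(30): x=xd/(1+p['k1']*(x@x))
    M=np.array(p['world_to_cam']); R=M[:3,:3]; c=-R.T@M[:3,3]
    return c,R.T@np.array([x[0],x[1],1])
def px2z(p,u,v,z):
    c,d=ray(p,u,v); return c+d*(z-c[2])/d[2]
def w2px(p,X):
    f=210/np.tan(np.radians(p['vertical_fov']/2))
    M=np.array(p['world_to_cam']); q=M[:3,:3]@np.array(X,float)+M[:3,3]
    x=q[:2]/q[2]; x=x*(1+p['k1']*(x@x)); return f*x[0]+p['cx'],f*x[1]+p['cy']
E
python3 - <<'E'
from h import *
for n in ('top','side'):
    p=shot(n,n+'0.png'); print(n,p['pixels'].shape,p['vertical_fov'],p['cx'],p['cy'],p['k1'],p.keys())
    c,d=ray(p,280,210);print(c,d)
    for t in 'soap brush comb scraper cone basin drawer holder jar_left jar_right'.split():
        for f in (env.boxes_of,env.tip_of):
            print(t,f.__name__,[(round(q['score'],2),np.round(q['point']).tolist(),np.round(w2px(p,q['point'])).tolist()) for q in f(t,p)][:5])
print(env.state())
E
```

```text
pics
top (420, 560, 3) 48.266317758689155 277.4859367282422 212.01866767263448 -0.04132289661239691 dict_keys(['pixels', 'vertical_fov', 'cx', 'cy', 'k1', 'world_to_cam', 'shot'])
[ 357.15020078 -117.88382578 1483.05512161] [ 0.15637148  0.01110453 -0.98765984]
soap call [(0.68, [341.0, 307.0, 22.0], [146.0, 286.0])]
soap call [(0.58, [340.0, 307.0, -4.0], [149.0, 286.0])]
brush call [(0.6, [438.0, -156.0, 31.0], [296.0, 258.0])]
brush call [(0.52, [432.0, -149.0, 1.0], [294.0, 260.0])]
comb call [(0.73, [416.0, 156.0, 9.0], [197.0, 263.0])]
comb call []
scraper call [(0.8, [346.0, -468.0, 9.0], [396.0, 290.0]), (0.71, [610.0, -545.0, 16.0], [420.0, 207.0]), (0.52, [373.0, -307.0, 4.0], [344.0, 280.0])]
scraper call [(0.86, [615.0, -553.0, 3.0], [421.0, 206.0]), (0.81, [341.0, -468.0, -1.0], [396.0, 292.0]), (0.62, [340.0, -309.0, -4.0], [344.0, 291.0])]
cone call []
cone call [(0.63, [432.0, -8.0, 2.0], [249.0, 259.0]), (0.19, [415.0, 150.0, 0.0], [199.0, 263.0])]
basin call [(0.83, [658.0, -9.0, 4.0], [252.0, 189.0])]
basin call [(0.94, [651.0, -9.0, -0.0], [252.0, 191.0])]
drawer 
[... 2084 characters left out ...]
call [(0.89, [782.0, -178.0, -1.0], [203.0, 192.0])]
{'t': 2.1, 'joints': array([-1.24361205e+00,  4.90910334e-01,  1.55890814e+00, -1.88683255e-05,
        1.09170721e+00, -1.05609781e-01]), 'qvel': array([ 0.00198115,  0.00051827, -0.00032183, -0.00105994,  0.00171688,
        0.00060962]), 'tau': array([ 5.59156740e-05, -6.12463117e+01, -2.58430159e+01,  6.93876785e-02,
        4.45892732e-02, -3.71434714e-05]), 'eef_pos': array([ 262.14506942, -567.37896427,  214.65171272]), 'tcp_rot': array([3.14152782e+00, 2.37106597e-05, 4.32802753e-01]), 'ft_force': array([-0.03963835, -0.39659119, -0.47411979]), 'moment': array([-0.0413981 , -0.00309888, -0.00386092]), 'opening': 0.9997028504733377}
```

View pictures.

View pics/top0.png

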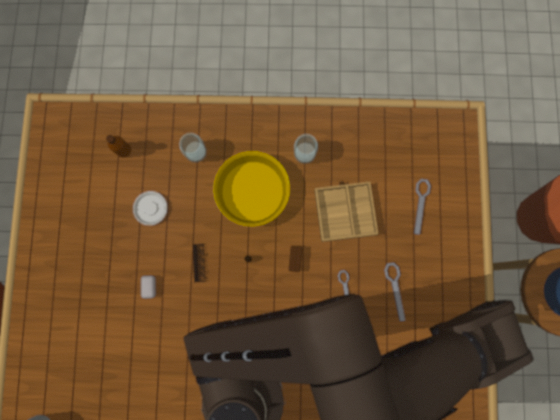

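View pics/side0.png

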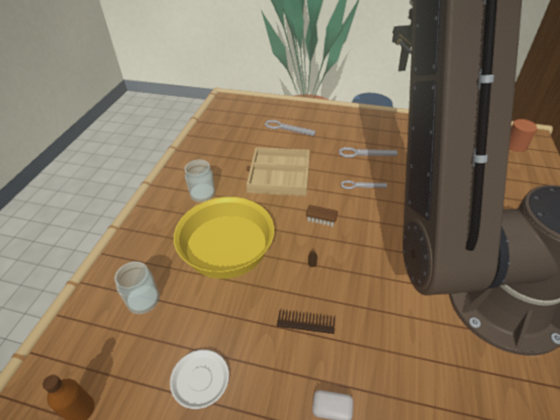

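```bash
cat >> h.py <<'E'
def plane(p,x0,x1,y0,y1,z,s=2):
    # image: row down = -x, col right = -y ; s px per mm
    xs=np.arange(x1,x0,-1/s); ys=np.arange(y1,y0,-1/s)
    Y,X=np.meshgrid(ys,xs)
    f=210/np.tan(np.radians(p['vertical_fov']/2)); M=np.array(p['world_to_cam'])
    q=np.stack([X,Y,np.full_like(X,z)],-1)@M[:3,:3].T+M[:3,3]
    x=q[...,:2]/q[...,2:]; x=x*(1+p['k1']*(x**2).sum(-1,keepdims=True))
    mx=(f*x[...,0]+p['cx']).astype(np.float32); my=(f*x[...,1]+p['cy']).astype(np.float32)
    im=cv2.remap(p['pixels'],mx,my,cv2.INTER_CUBIC)
    for k in range(int(np.ceil(x0/50))*50,x1,50): 
        r=int((x1-k)*s); cv2.line(im,(0,r),(6,r),(255,255,255),1); cv2.putText(im,str(k),(8,r+4),0,.35,(255,255,255),1)
    for k in range(int(np.ceil(y0/50))*50,y1,50):
        c=int((y1-k)*s); cv2.line(im,(c,0),(c,6),(255,255,255),1); cv2.putText(im,str(k),(c-8,16),0,.35,(255,255,255),1)
    return im
E
python3 - <<'E'
from h import *
for n in ('top','side'):
    p=shot(n)
    cv2.imwrite(f'pics/scr_{n}.png',plane(p,260,700,-640,-240,6,1.35))
    cv2.imwrite(f'pics/mid_{n}.png',plane(p,300,500,-230,360,12,1.35))
print(env.state()['t'])
E
```

```text
2.2
```

View pics/scr_top.png

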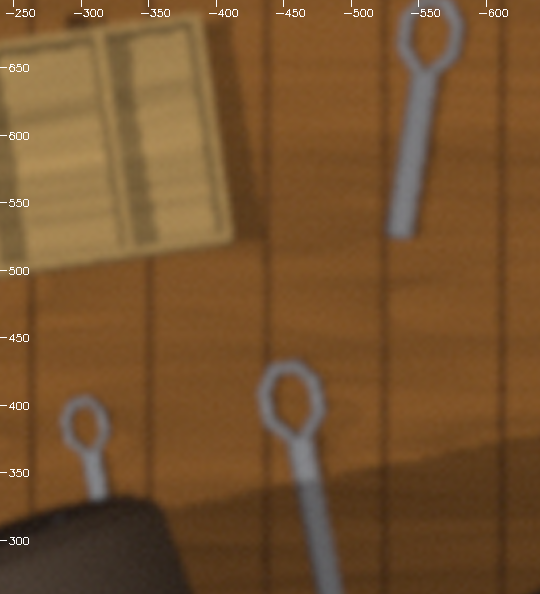

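View pics/scr_side.png

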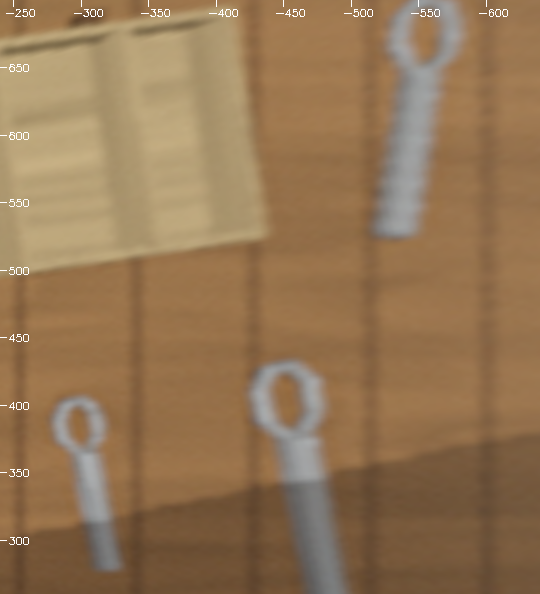

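View pics/mid_top.png

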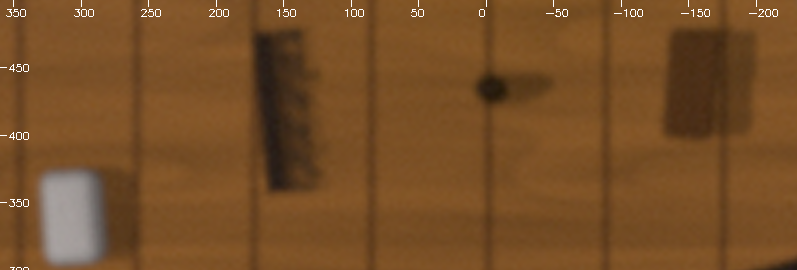

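View pics/mid_side.png

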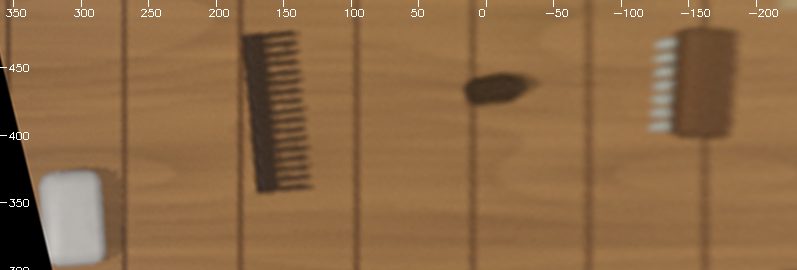

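Look-alikes for the scraper, as top pixels:
- **A (421,206):** about 185 mm long.
- **B (396,291):** about 185 mm long.
- **C (344,285):** x 278 to 407, so about 131 mm long, with a loop about 34 mm wide. This matches the description, so C is the one to take.

The amber bottle at (118,147) isn't needed. The side plane crop already shows C whole. Next I refine the poses in two closer crops.

```bash
cat >> h.py <<'E'
def go(x,y,z,yaw,frm=None):
    s=env.state(); P=s['eef_pos']; R=s['tcp_rot']
    D=np.array([x,y,z])-P; w=R[2]
    tx=np.array([np.cos(w),np.sin(w),0]); ty=np.array([np.sin(w),-np.cos(w),0])
    print('t %.2f pos %s rot %s open %.3f F %s'%(s['t'],np.round(P,1),np.round(R,3),s['opening'],np.round(s['ft_force'],1)))
    w2=yaw; a=np.array([np.cos(w2),np.sin(w2),0]); b=np.array([np.sin(w2),-np.cos(w2),0])
    print('az units %.2f'%(-(yaw-w)/0.08),' total units at current yaw: %.2f %.2f %.2f ; at target yaw %.2f %.2f'%(D@tx/30,D@ty/30,-D[2]/30,D@a/30,D@b/30))
E
python3 - <<'E'
from h import *
p=shot('top'); q=shot('side')
cv2.imwrite('pics/bc.png',np.hstack([plane(p,380,500,-200,-100,32,3),plane(q,380,500,-200,-100,32,3)]))
cv2.imwrite('pics/sc.png',np.vstack([plane(q,265,420,-350,-260,5,3)]))
cv2.imwrite('pics/dr.png',plane(p,480,700,-420,-190,30,2.5))
go(331.5,-311,60,.17)
E
```

```text
t 2.30 pos [ 262.2 -567.4  214.6] rot [3.142 0.    0.433] open 0.998 F [ 0.1  0.7 -0.4]
az units 3.28  total units at current yaw: 5.68 -6.79 5.15 ; at target yaw 3.72 -8.03
```

View pics/sc.png

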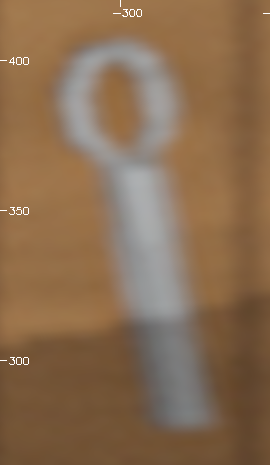

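View pics/dr.png

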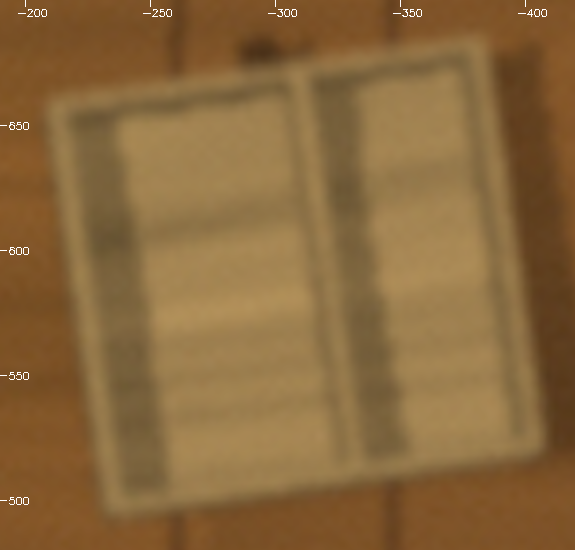

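View pics/bc.png

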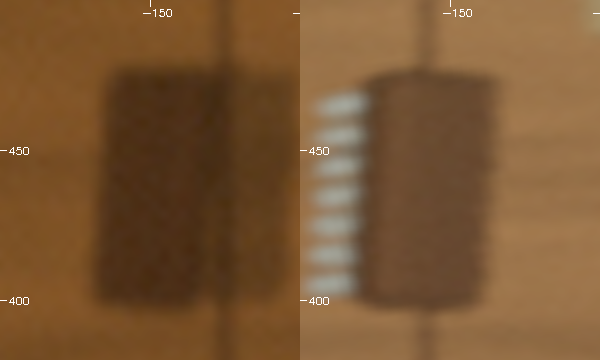

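Request:
drive_tool:
  increments:
    - [[0,0,0.6],[0,0,0.8]]
    - [[0,0,0.6],[0,0,0.8]]
    - [[0,0,0.6],[0,0,0.8]]
    - [[0,0,0.6],[0,0,0.8]]
    - [[0,0,0],[0,0,0]]
  jaw: 0

```text
t: 2.72
eef_pos: [261.7, -566.1, 139.5]
tcp_rot: [-3.137, 0.001, 0.174]
ft_force: [-0.1, 0.0, -0.4]
opening: 0.709
```

Request:
drive_tool:
  increments:
    - [[0.42,-0.88,0],[0,0,0]]
    - [[0.42,-0.88,0],[0,0,0]]
    - [[0.42,-0.88,0.2],[0,0,0]]
    - [[0.42,-0.88,0.4],[0,0,0]]
    - [[0.42,-0.88,0.5],[0,0,0]]

```text
t: 3.13
eef_pos: [301.5, -425.9, 111.0]
tcp_rot: [3.139, -0.001, 0.179]
ft_force: [0.7, 0.6, -0.1]
opening: 0.506
```

Request:
drive_tool:
  increments:
    - [[0.42,-0.88,0.5],[0,0,0]]
    - [[0.42,-0.88,0.5],[0,0,0]]
    - [[0.42,-0.88,0.4],[0,0,0]]
    - [[0.42,-0.88,0.3],[0,0,0]]
    - [[0,0,0],[0,0,0]]

```text
t: 3.55
eef_pos: [332.0, -309.3, 58.1]
tcp_rot: [-3.138, 0.002, 0.182]
ft_force: [-0.1, -0.4, 0.3]
opening: 0.5
```

Run:
```python
from h import *
go(331.5,-311,3,.17)
```

```text
t 3.55 pos [ 332.  -309.3   58.1] rot [-3.138e+00  2.000e-03  1.820e-01] open 0.500 F [-0.1 -0.4  0.3]
az units 0.14  total units at current yaw: -0.03 0.05 1.84 ; at target yaw -0.03 0.05
```

Request:
drive_tool:
  increments:
    - [[0,0.05,0.6],[0,0,0.1]]
    - [[0,0,0.5],[0,0,0]]
    - [[0,0,0.35],[0,0,0]]
    - [[0,0,0],[0,0,0]]

```text
t: 3.88
eef_pos: [332.3, -315.3, 14.4]
tcp_rot: [-3.141, 0.001, 0.171]
ft_force: [-0.0, 0.6, 0.2]
opening: 0.503
```

Run:
```python
from h import *
q=shot('side')
im=q['pixels']; u,v=w2px(q,[335,-310,10]);print(u,v); u,v=int(u),int(v)
cv2.imwrite('pics/g1.png',cv2.resize(im[v-60:v+60,u-70:u+70],None,fx=5,fy=5,interpolation=2))
go(331.5,-311,3,.17)
```

```text
366.09044942682647 183.1594427534522
t 3.93 pos [ 332.4 -315.5   15.2] rot [-3.141  0.     0.17 ] open 0.502 F [ 0.2 -0.   1. ]
az units 0.00  total units at current yaw: -0.00 -0.15 0.41 ; at target yaw -0.00 -0.15
```

View pics/g1.png

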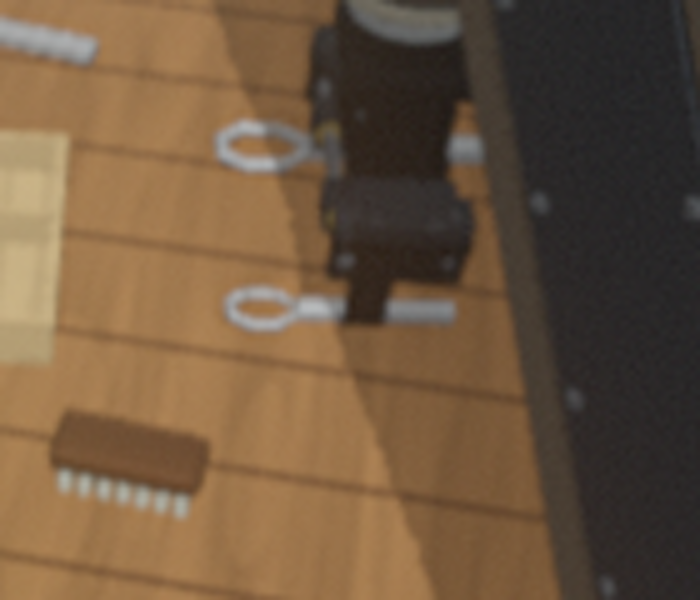

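The picture shows the near finger standing beside C's handle at crop (365,310), with C's loop free to the left. The grasp is sound, so I lower and close.

Request:
drive_tool:
  increments:
    - [[0,-0.13,0.2],[0,0,0]]
    - [[0,0,0.2],[0,0,0]]
    - [[0,0,0],[0,0,0]]

```text
t: 4.18
eef_pos: [331.5, -311.1, 2.8]
tcp_rot: [-3.142, 0.0, 0.169]
ft_force: [0.3, 1.1, -0.7]
opening: 0.503
```

Request:
drive_tool:
  increments:
    - [[0,0,0],[0,0,0]]
    - [[0,0,0],[0,0,0]]
    - [[0,0,0],[0,0,0]]
    - [[0,0,0],[0,0,0]]
    - [[0,0,0],[0,0,0]]
  jaw: -1

```text
t: 4.6
eef_pos: [331.7, -311.3, 3.3]
tcp_rot: [3.141, -0.0, 0.169]
ft_force: [0.4, 0.4, 0.3]
opening: 0.207
```

Request:
drive_tool:
  increments:
    - [[0,0,0],[0,0,0]]
    - [[0,0,0],[0,0,0]]
    - [[0,0,0],[0,0,0]]

```text
t: 4.85
eef_pos: [331.6, -311.3, 3.3]
tcp_rot: [3.141, -0.0, 0.169]
ft_force: [-0.2, 0.0, 1.1]
opening: 0.122
```

Request:
drive_tool:
  increments:
    - [[0,0,-0.3],[0,0,0]]
    - [[0,0,-0.6],[0,0,0]]
    - [[0,0,-0.8],[0,0,0]]
    - [[0,0,-0.8],[0,0,0]]
    - [[0,0,0],[0,0,0]]

```text
t: 5.27
eef_pos: [332.5, -312.2, 81.9]
tcp_rot: [3.137, -0.003, 0.169]
ft_force: [0.5, -0.4, -0.5]
opening: 0.122
```

Run:
```python
from h import *
q=shot('side','g2.png')
go(586.3,-356.4,60,.137)
```

```text
t 5.32 pos [ 332.2 -311.8   80.3] rot [ 3.138e+00 -2.000e-03  1.690e-01] open 0.121 F [-0.  -0.7 -1.5]
az units 0.40  total units at current yaw: 8.10 2.89 0.68 ; at target yaw 8.19 2.63
```

View pics/g2.png

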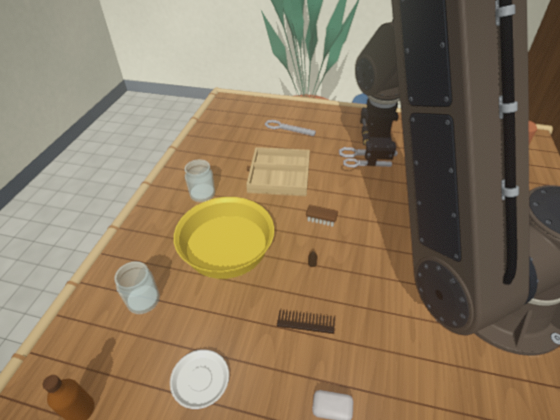

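The scraper is lifted in the jaws at (378,160) and level. I move it over the narrow bay.

Request:
drive_tool:
  increments:
    - [[0.8,0.27,0],[0,0,0.4]]
    - [[0.82,0.27,0],[0,0,0]]
    - [[0.82,0.27,0],[0,0,0]]
    - [[0.82,0.27,0],[0,0,0]]
    - [[0.82,0.27,0],[0,0,0]]

```text
t: 5.73
eef_pos: [459.4, -333.5, 77.4]
tcp_rot: [-3.141, 0.001, 0.137]
ft_force: [0.3, -0.1, -0.1]
opening: 0.121
```

Request:
drive_tool:
  increments:
    - [[0.82,0.27,0],[0,0,0]]
    - [[0.82,0.27,0],[0,0,0]]
    - [[0.82,0.27,0.2],[0,0,0]]
    - [[0.82,0.27,0.3],[0,0,0]]
    - [[0.82,0.24,0.2],[0,0,0]]

```text
t: 6.15
eef_pos: [586.5, -356.0, 55.4]
tcp_rot: [-3.14, 0.001, 0.137]
ft_force: [-0.2, 0.4, 0.5]
opening: 0.12
```

Request:
drive_tool:
  increments:
    - [[0,0,0],[0,0,0]]
    - [[0,0,0],[0,0,0]]

```text
t: 6.32
eef_pos: [585.8, -355.5, 55.2]
tcp_rot: [-3.14, 0.002, 0.138]
ft_force: [-0.7, -0.5, 0.2]
opening: 0.121
```

Run:
```python
from h import *
q=shot('side');p=shot('top')
for n,i,X in (('s',q,[590,-330,20]),('t',p,[590,-330,20])):
    im=i['pixels']; u,v=w2px(i,X); u,v=int(u),int(v)
    cv2.imwrite(f'pics/g3{n}.png',cv2.resize(im[v-60:v+60,u-70:u+70],None,fx=5,fy=5,interpolation=2))
go(586.3,-356.4,10.5,.137)
```

```text
t 6.42 pos [ 584.8 -355.9   56.4] rot [-3.14e+00  1.00e-03  1.37e-01] open 0.121 F [-0.  -1.2 -0.9]
az units -0.00  total units at current yaw: 0.05 0.02 1.53 ; at target yaw 0.05 0.02
```

View pics/g3s.png

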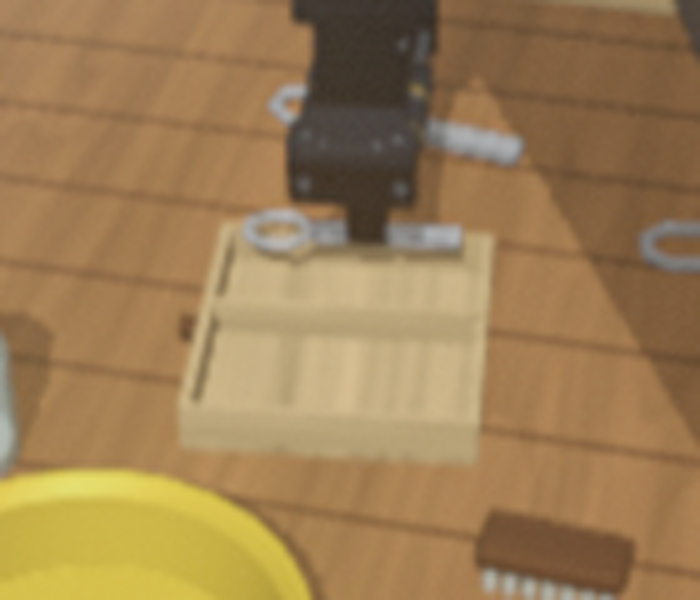

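View pics/g3t.png

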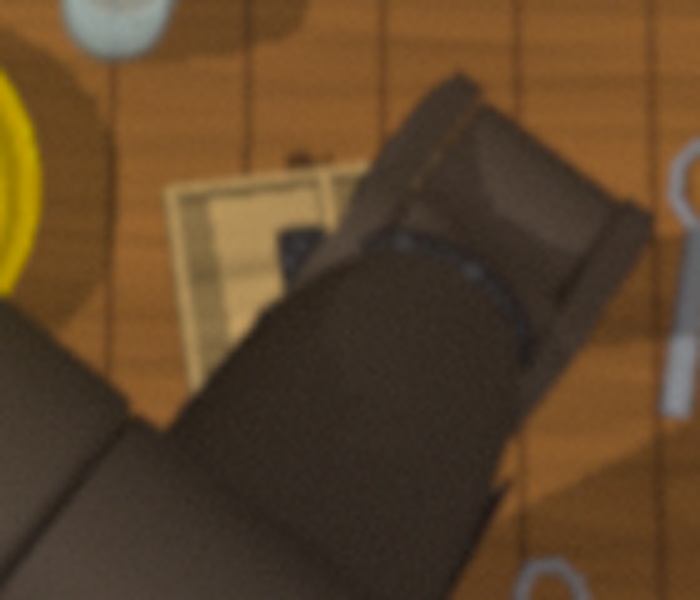

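The scraper hangs over the narrow bay, at crop (245..460,235), with its ends inside the drawer's end walls. I lower it.

Request:
drive_tool:
  increments:
    - [[0,0,0.5],[0,0,0]]
    - [[0,0,0.5],[0,0,0]]
    - [[0,0,0.3],[0,0,0]]
    - [[0,0,0.2],[0,0,0]]
    - [[0,0,0],[0,0,0]]

```text
t: 6.83
eef_pos: [584.9, -356.1, 11.2]
tcp_rot: [-3.14, 0.001, 0.136]
ft_force: [-0.7, 1.1, -0.2]
opening: 0.119
```

Request:
drive_tool:
  increments:
    - [[0,0,0],[0,0,0]]
    - [[0,0,0],[0,0,0]]

```text
t: 7.0
eef_pos: [586.0, -356.5, 12.9]
tcp_rot: [3.141, -0.001, 0.137]
ft_force: [0.5, -0.1, 0.4]
opening: 0.121
```

Request:
drive_tool:
  increments:
    - [[0,0,0.07],[0,0,0]]
    - [[0,0,0],[0,0,0]]
    - [[0,0,0],[0,0,0]]

```text
t: 7.25
eef_pos: [585.8, -356.3, 10.3]
tcp_rot: [3.141, -0.0, 0.137]
ft_force: [-0.6, -0.4, -1.0]
opening: 0.121
```

Request:
drive_tool:
  increments:
    - [[0,0,0],[0,0,0]]
    - [[0,0,0],[0,0,0]]
    - [[0,0,0],[0,0,0]]
    - [[0,0,0],[0,0,0]]
  jaw: -0.46

```text
t: 7.58
eef_pos: [585.9, -356.3, 10.1]
tcp_rot: [3.141, -0.0, 0.137]
ft_force: [0.8, -0.8, -0.5]
opening: 0.26
```

Request:
drive_tool:
  increments:
    - [[0,0,-0.4],[0,0,0]]
    - [[0,0,-0.8],[0,0,0]]
    - [[0,0,-0.8],[0,0,0]]
    - [[0,0,-0.5],[0,0,0]]
    - [[0,0,0],[0,0,0]]

```text
t: 8.0
eef_pos: [587.1, -357.2, 89.6]
tcp_rot: [3.137, -0.004, 0.137]
ft_force: [-0.0, -0.1, 0.4]
opening: 0.266
```

Run:
```python
from h import *
q=shot('side')
for n,i,X in (('s',q,[590,-330,20]),):
    im=i['pixels']; u,v=w2px(i,X); u,v=int(u),int(v)
    cv2.imwrite(f'pics/g4{n}.png',cv2.resize(im[v-60:v+60,u-70:u+70],None,fx=5,fy=5,interpolation=2))
    print(env.boxes_of('scraper',q),env.tip_of('scraper',q))
go(437,-151,70,-.06)
```

```text
[{'point': [561.4, -530.9, 5.1], 'score': 0.58}, {'point': [378.8, -457.2, 8.3], 'score': 0.54}] [{'point': [341.8, -467.5, 0.9], 'score': 0.63}, {'point': [592.4, -352.3, 6.7], 'score': 0.54}, {'point': [616.4, -547.4, -2.1], 'score': 0.52}]
t 8.15 pos [ 585.5 -356.1   84.8] rot [-3.141  0.     0.137] open 0.274 F [0.4 0.2 0. ]
az units 2.46  total units at current yaw: -3.97 -7.45 0.49 ; at target yaw -5.35 -6.53
```

View pics/g4s.png

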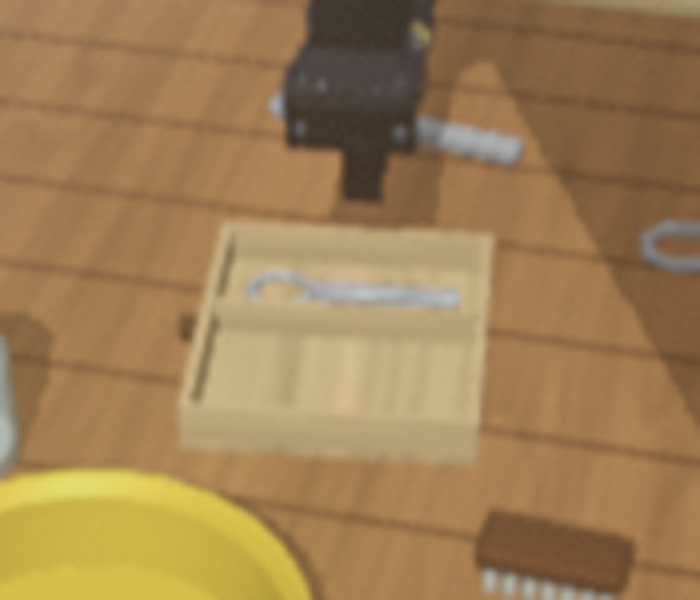

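The scraper lies flat in the narrow bay, at crop (250..460,292). The brush is next.

Request:
drive_tool:
  increments:
    - [[0,0,0],[0,0,0.82]]
    - [[0,0,0],[0,0,0.82]]
    - [[0,0,0],[0,0,0.82]]
    - [[-0.5,-0.6,0],[0,0,0]]
    - [[-0.6,-0.73,0],[0,0,0]]
  jaw: 0.6

```text
t: 8.57
eef_pos: [554.6, -314.6, 83.2]
tcp_rot: [-3.141, 0.001, -0.061]
ft_force: [0.3, -0.4, -0.1]
opening: 0.564
```

Request:
drive_tool:
  increments:
    - [[-0.6,-0.73,0],[0,0,0]]
    - [[-0.6,-0.73,0],[0,0,0]]
    - [[-0.6,-0.73,0],[0,0,0]]
    - [[-0.6,-0.73,0],[0,0,0]]
    - [[-0.6,-0.73,0.2],[0,0,0]]

```text
t: 8.98
eef_pos: [470.8, -198.6, 78.7]
tcp_rot: [-3.141, 0.0, -0.06]
ft_force: [0.7, 0.2, -0.4]
opening: 0.796
```

Request:
drive_tool:
  increments:
    - [[-0.6,-0.73,0.2],[0,0,0]]
    - [[-0.6,-0.73,0.1],[0,0,0]]
    - [[0,0,0],[0,0,0]]
    - [[0,0,0],[0,0,0]]

```text
t: 9.32
eef_pos: [438.0, -153.0, 69.4]
tcp_rot: [-3.141, 0.002, -0.059]
ft_force: [0.1, -0.9, 0.2]
opening: 0.803
```

Run:
```python
from h import *
q=shot('side')
for n,i,X in (('s',q,[437,-151,30]),):
    im=i['pixels']; u,v=w2px(i,X); u,v=int(u),int(v)
    cv2.imwrite(f'pics/g5{n}.png',cv2.resize(im[v-60:v+60,u-70:u+70],None,fx=5,fy=5,interpolation=2))
go(437,-151,10,-.06)
```

```text
t 9.37 pos [ 438.9 -153.9   69.7] rot [-3.142  0.    -0.059] open 0.798 F [0.1 0.1 0.4]
az units 0.01  total units at current yaw: -0.07 -0.09 1.99 ; at target yaw -0.07 -0.09
```

View pics/g5s.png

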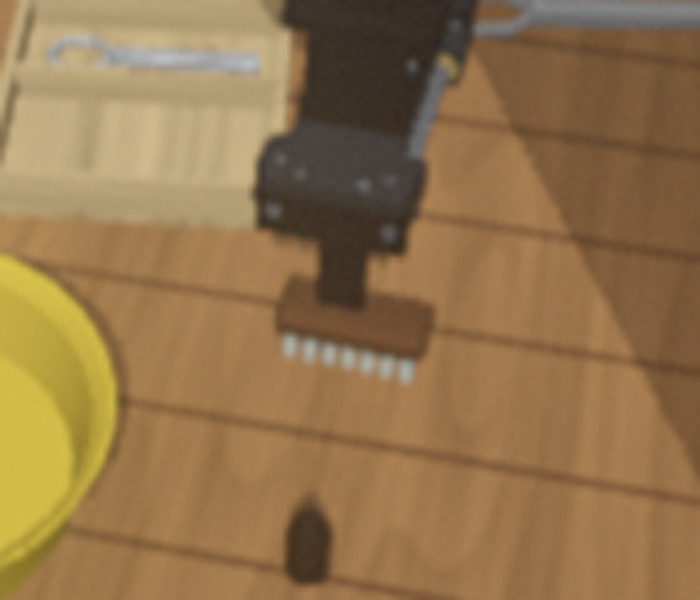

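Request:
drive_tool:
  increments:
    - [[-0.07,-0.08,0.6],[0,0,0]]
    - [[0,0,0.6],[0,0,0]]
    - [[0,0,0.5],[0,0,0]]
    - [[0,0,0.3],[0,0,0]]
    - [[0,0,0],[0,0,0]]

```text
t: 9.78
eef_pos: [436.6, -151.8, 8.4]
tcp_rot: [-3.141, 0.002, -0.061]
ft_force: [0.0, 0.2, 0.8]
opening: 0.798
```

Request:
drive_tool:
  increments:
    - [[0,0,0],[0,0,0]]
    - [[0,0,0],[0,0,0]]
    - [[0,0,0],[0,0,0]]
    - [[0,0,0],[0,0,0]]
    - [[0,0,0],[0,0,0]]
  jaw: -1

```text
t: 10.2
eef_pos: [437.0, -151.5, 10.5]
tcp_rot: [3.141, -0.001, -0.06]
ft_force: [-0.1, 0.1, -0.5]
opening: 0.51
```

Request:
drive_tool:
  increments:
    - [[0,0,0],[0,0,0]]
    - [[0,0,0],[0,0,0]]
    - [[0,0,0],[0,0,0]]
    - [[0,0,0],[0,0,0]]

```text
t: 10.53
eef_pos: [436.8, -151.4, 10.3]
tcp_rot: [3.141, -0.0, -0.06]
ft_force: [-0.4, 0.4, 5.3]
opening: 0.379
```

Run:
```python
from h import *
go(652,-50,110,-.06)
```

```text
t 10.53 pos [ 436.8 -151.4   10.3] rot [ 3.141 -0.    -0.06 ] open 0.379 F [-0.4  0.4  5.3]
az units 0.00  total units at current yaw: 6.96 -3.80 -3.32 ; at target yaw 6.96 -3.80
```

Request:
drive_tool:
  increments:
    - [[0,0,-0.4],[0,0,0]]
    - [[0,0,-0.8],[0,0,0]]
    - [[0,0,-0.8],[0,0,0]]
    - [[0,0,-0.8],[0,0,0]]
    - [[0.3,-0.2,-0.5],[0,0,0]]

```text
t: 10.95
eef_pos: [445.4, -146.2, 110.9]
tcp_rot: [3.141, -0.001, -0.061]
ft_force: [0.6, -0.9, -0.3]
opening: 0.379
```

Request:
drive_tool:
  increments:
    - [[0.8,-0.44,0],[0,0,0]]
    - [[0.8,-0.44,0],[0,0,0]]
    - [[0.8,-0.44,0],[0,0,0]]
    - [[0.8,-0.44,0],[0,0,0]]
    - [[0.8,-0.44,0],[0,0,0]]

```text
t: 11.37
eef_pos: [570.7, -86.4, 108.9]
tcp_rot: [3.142, 0.0, -0.06]
ft_force: [0.3, -0.3, -0.2]
opening: 0.378
```

Request:
drive_tool:
  increments:
    - [[0.8,-0.44,0],[0,0,0]]
    - [[0.8,-0.44,0],[0,0,0]]
    - [[0.8,-0.44,0],[0,0,0]]
    - [[0,0,0],[0,0,0]]
    - [[0,0,0],[0,0,0]]

```text
t: 11.78
eef_pos: [644.3, -51.3, 108.2]
tcp_rot: [-3.142, 0.001, -0.059]
ft_force: [-1.5, -0.8, 0.3]
opening: 0.38
```

Run:
```python
from h import *
q=shot('side','g6.png')
go(652,-50,16,-.06)
```

```text
t 11.83 pos [643.5 -51.7 108.3] rot [-3.142e+00  1.000e-03 -5.900e-02] open 0.374 F [-0.4  0.1 -0.4]
az units 0.01  total units at current yaw: 0.28 -0.07 3.08 ; at target yaw 0.28 -0.07
```

View pics/g6.png

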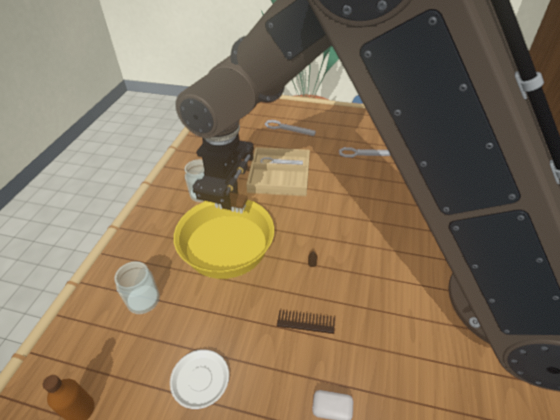

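The brush hangs over the far half of the basin at (232,205), clear of the right jar. I lower it.

Request:
drive_tool:
  increments:
    - [[0.15,-0.07,0.7],[0,0,0]]
    - [[0,0,0.8],[0,0,0]]
    - [[0,0,0.8],[0,0,0]]
    - [[0,0,0.5],[0,0,0]]
    - [[0,0,0.1],[0,0,0]]

```text
t: 12.25
eef_pos: [646.4, -50.6, 19.4]
tcp_rot: [-3.141, 0.005, -0.061]
ft_force: [-0.9, -0.6, -0.9]
opening: 0.375
```

Request:
drive_tool:
  increments:
    - [[0,0,0.1],[0,0,0]]
    - [[0,0,0],[0,0,0]]
    - [[0,0,0],[0,0,0]]

```text
t: 12.5
eef_pos: [649.0, -50.5, 20.2]
tcp_rot: [3.141, -0.001, -0.06]
ft_force: [-0.2, 0.2, -0.6]
opening: 0.377
```

Request:
drive_tool:
  increments:
    - [[0,0,0.07],[0,0,0]]
    - [[0,0,0.05],[0,0,0]]
    - [[0,0,0],[0,0,0]]
    - [[0,0,0],[0,0,0]]

```text
t: 12.83
eef_pos: [648.7, -50.2, 15.7]
tcp_rot: [3.141, -0.0, -0.06]
ft_force: [-0.4, -1.3, -1.1]
opening: 0.378
```

Request:
drive_tool:
  increments:
    - [[0,0,0],[0,0,0]]
    - [[0,0,0],[0,0,0]]
    - [[0,0,0],[0,0,0]]
    - [[0,0,0],[0,0,0]]
  jaw: 0.12

```text
t: 13.17
eef_pos: [648.7, -50.2, 15.5]
tcp_rot: [3.141, -0.0, -0.06]
ft_force: [0.1, -1.3, 0.2]
opening: 0.549
```

Request:
drive_tool:
  increments:
    - [[0,0,-0.5],[0,0,0]]
    - [[0,0,-0.8],[0,0,0]]
    - [[0,0,-0.8],[0,0,0]]
    - [[0,0,-0.8],[0,0,0]]
    - [[0,0,-0.3],[0,0,0]]

```text
t: 13.58
eef_pos: [649.8, -50.3, 114.7]
tcp_rot: [3.141, -0.004, -0.06]
ft_force: [0.3, 0.2, 0.7]
opening: 0.563
```

Run:
```python
from h import *
q=shot('side')
for n,i,X in (('s',q,[650,-30,30]),):
    im=i['pixels']; u,v=w2px(i,X); u,v=int(u),int(v)
    cv2.imwrite(f'pics/g7{n}.png',cv2.resize(im[v-60:v+60,u-70:u+70],None,fx=5,fy=5,interpolation=2))
go(433,-5,120,-.06)
```

```text
t 13.63 pos [650.  -50.4 115. ] rot [ 3.141 -0.005 -0.06 ] open 0.563 F [ 1.  -1.   0.7]
az units 0.00  total units at current yaw: -7.31 -1.08 -0.17 ; at target yaw -7.31 -1.08
```

View pics/g7s.png

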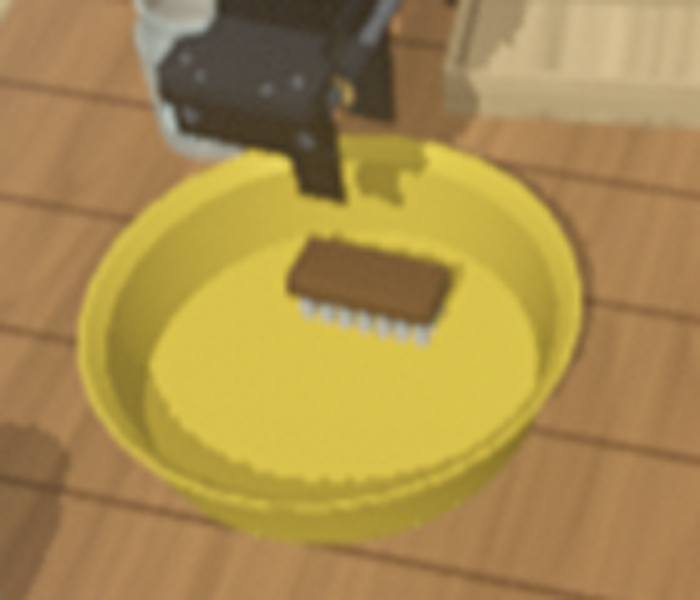

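The brush sits bristles down on the basin floor, at crop (370,285). The comb is next.

Request:
drive_tool:
  increments:
    - [[0,0,0],[0,0,-0.94]]
    - [[0,0,0],[0,0,-0.94]]
    - [[-0.72,-0.74,0],[0,0,0]]
    - [[-0.72,-0.74,0],[0,0,0]]
    - [[-0.72,-0.74,0],[0,0,0]]
  jaw: 0.9

```text
t: 14.05
eef_pos: [576.5, 10.7, 109.9]
tcp_rot: [-3.141, 0.002, 0.09]
ft_force: [1.1, 0.6, 0.3]
opening: 0.856
```

Request:
drive_tool:
  increments:
    - [[-0.72,-0.74,0],[0,0,0]]
    - [[-0.72,-0.74,0],[0,0,0]]
    - [[-0.72,-0.74,0.2],[0,0,0]]
    - [[-0.72,-0.74,0.3],[0,0,0]]
    - [[-0.72,-0.74,0.5],[0,0,0]]

```text
t: 14.47
eef_pos: [459.4, 111.8, 81.1]
tcp_rot: [3.142, -0.001, 0.09]
ft_force: [0.7, 1.0, -0.4]
opening: 0.949
```

Request:
drive_tool:
  increments:
    - [[-0.72,-0.74,0.4],[0,0,0]]
    - [[-0.72,-0.74,0.4],[0,0,0]]
    - [[0,0,0],[0,0,0]]
    - [[0,0,0],[0,0,0]]

```text
t: 14.8
eef_pos: [412.1, 152.0, 56.4]
tcp_rot: [3.141, 0.002, 0.093]
ft_force: [0.4, 0.2, 0.5]
opening: 0.946
```

Run:
```python
from h import *
q=shot('side')
for n,i,X in (('s',q,[415,152,30]),):
    im=i['pixels']; u,v=w2px(i,X); u,v=int(u),int(v)
    cv2.imwrite(f'pics/g8{n}.png',cv2.resize(im[v-60:v+60,u-70:u+70],None,fx=5,fy=5,interpolation=2))
    print(w2px(i,env.state()['eef_pos'])-np.array([u-70,v-60]))
go(414,153,3,.09)
```

```text
[71.83261342 53.16040053]
t 14.85 pos [413.4 151.6  56.9] rot [3.141e+00 1.000e-03 9.200e-02] open 0.947 F [ 0.7 -0.   0.5]
az units 0.02  total units at current yaw: 0.02 -0.05 1.80 ; at target yaw 0.02 -0.05
```

View pics/g8s.png

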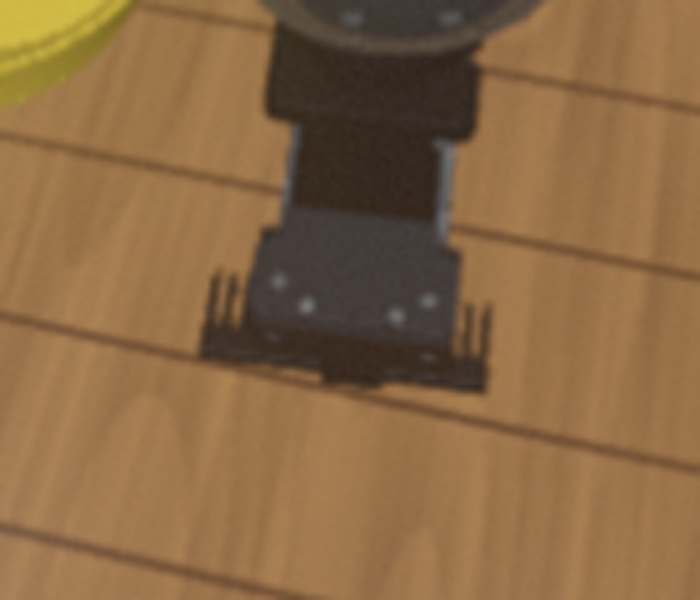

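Request:
drive_tool:
  increments:
    - [[0,-0.04,0.6],[0,0,0]]
    - [[0,0,0.6],[0,0,0]]
    - [[0,0,0.4],[0,0,0]]
    - [[0,0,0.15],[0,0,0]]
    - [[0,0,0],[0,0,0]]

```text
t: 15.27
eef_pos: [413.8, 152.0, 4.2]
tcp_rot: [3.141, 0.001, 0.089]
ft_force: [-0.3, -0.1, 0.2]
opening: 0.95
```

Run:
```python
from h import *
q=shot('side')
for n,i,X in (('s',q,[415,152,30]),):
    im=i['pixels']; u,v=w2px(i,X); u,v=int(u),int(v)
    cv2.imwrite(f'pics/g9{n}.png',cv2.resize(im[v-60:v+60,u-70:u+70],None,fx=5,fy=5,interpolation=2))
go(414,153,3,.09)
```

```text
t 15.32 pos [413.9 152.1   4.8] rot [3.141 0.    0.089] open 0.945 F [-0.4 -0.3  0.1]
az units -0.01  total units at current yaw: 0.01 -0.03 0.06 ; at target yaw 0.01 -0.03
```

View pics/g9s.png

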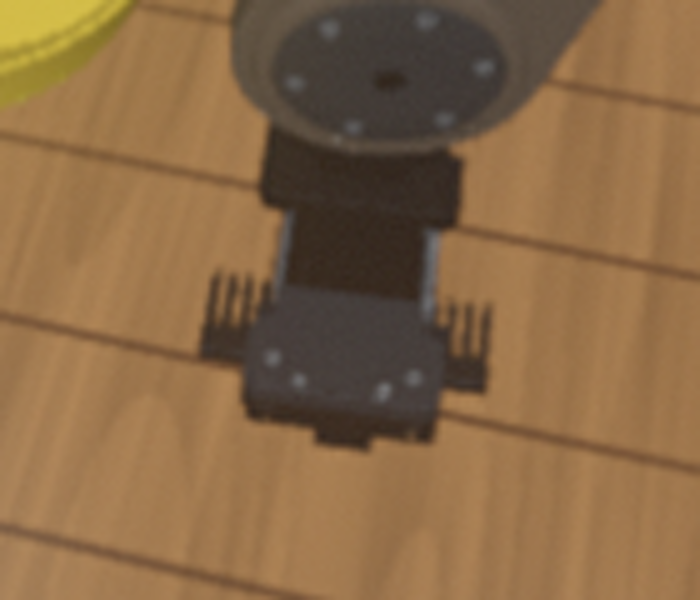

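The near finger, at crop (343,440), stands clear in front of the spine. I close.

Request:
drive_tool:
  increments:
    - [[0,0,0.06],[0,0,0]]
    - [[0,0,0],[0,0,0]]
    - [[0,0,0],[0,0,0]]
    - [[0,0,0],[0,0,0]]
    - [[0,0,0],[0,0,0]]
  jaw: -1

```text
t: 15.73
eef_pos: [413.6, 152.7, 3.4]
tcp_rot: [3.142, -0.001, 0.09]
ft_force: [-0.2, -0.1, -0.0]
opening: 0.656
```

Request:
drive_tool:
  increments:
    - [[0,0,0],[0,0,0]]
    - [[0,0,0],[0,0,0]]
    - [[0,0,0],[0,0,0]]
    - [[0,0,0],[0,0,0]]
    - [[0,0,0],[0,0,0]]

```text
t: 16.15
eef_pos: [413.4, 152.6, 3.1]
tcp_rot: [3.142, -0.0, 0.09]
ft_force: [0.1, -1.6, 1.0]
opening: 0.376
```

Request:
drive_tool:
  increments:
    - [[0,0,0],[0,0,0]]
    - [[0,0,0],[0,0,0]]
    - [[0,0,0],[0,0,0]]
    - [[0,0,0],[0,0,0]]

```text
t: 16.48
eef_pos: [413.4, 152.6, 3.1]
tcp_rot: [3.142, -0.0, 0.09]
ft_force: [0.6, 0.9, 0.6]
opening: 0.374
```

Run:
```python
from h import *
go(584.5,-270.8,100,.137)
```

```text
t 16.48 pos [413.4 152.6   3.1] rot [ 3.142 -0.     0.09 ] open 0.374 F [0.6 0.9 0.6]
az units -0.58  total units at current yaw: 4.41 14.57 -3.23 ; at target yaw 3.72 14.76
```

Request:
drive_tool:
  increments:
    - [[0,0,-0.4],[0,0,0]]
    - [[0,0,-0.8],[0,0,-0.58]]
    - [[0,0,-0.8],[0,0,0]]
    - [[0,0,-0.8],[0,0,0]]
    - [[0.1,0.4,-0.5],[0,0,0]]

```text
t: 16.9
eef_pos: [417.8, 141.9, 104.0]
tcp_rot: [-3.142, -0.001, 0.138]
ft_force: [0.2, -0.4, -0.0]
opening: 0.375
```

Request:
drive_tool:
  increments:
    - [[0.23,0.9,0],[0,0,0]]
    - [[0.23,0.9,0],[0,0,0]]
    - [[0.23,0.9,0],[0,0,0]]
    - [[0.23,0.9,0],[0,0,0]]
    - [[0.23,0.9,0],[0,0,0]]

```text
t: 17.32
eef_pos: [470.8, 10.8, 102.1]
tcp_rot: [3.142, 0.0, 0.137]
ft_force: [-0.3, -0.1, 0.3]
opening: 0.372
```

Request:
drive_tool:
  increments:
    - [[0.23,0.9,0],[0,0,0]]
    - [[0.23,0.9,0],[0,0,0]]
    - [[0.23,0.9,0],[0,0,0]]
    - [[0.23,0.9,0],[0,0,0]]
    - [[0.23,0.9,0],[0,0,0]]

```text
t: 17.73
eef_pos: [523.3, -118.4, 102.0]
tcp_rot: [-3.141, 0.0, 0.137]
ft_force: [0.7, 0.7, -0.8]
opening: 0.375
```

Request:
drive_tool:
  increments:
    - [[0.23,0.9,0],[0,0,0]]
    - [[0.23,0.9,0],[0,0,0]]
    - [[0.23,0.9,0.1],[0,0,0]]
    - [[0.23,0.9,0.3],[0,0,0]]
    - [[0.23,0.9,0.3],[0,0,0]]

```text
t: 18.15
eef_pos: [576.1, -247.4, 81.0]
tcp_rot: [3.141, -0.0, 0.137]
ft_force: [-0.7, 0.1, -0.8]
opening: 0.376
```

Request:
drive_tool:
  increments:
    - [[0.15,0.6,0.3],[0,0,0]]
    - [[0,0,0],[0,0,0]]
    - [[0,0,0],[0,0,0]]

```text
t: 18.4
eef_pos: [582.1, -263.5, 71.1]
tcp_rot: [-3.141, 0.001, 0.136]
ft_force: [-0.0, 0.1, -0.4]
opening: 0.373
```

Run:
```python
from h import *
go(584.5,-270.8,10,.137)
q=shot('side')
for n,i,X in (('s',q,[590,-310,30]),):
    im=i['pixels']; u,v=w2px(i,X); u,v=int(u),int(v)
    cv2.imwrite(f'pics/g10{n}.png',cv2.resize(im[v-60:v+60,u-70:u+70],None,fx=5,fy=5,interpolation=2))
```

```text
t 18.40 pos [ 582.1 -263.5   71.1] rot [-3.141e+00  1.000e-03  1.360e-01] open 0.373 F [-0.   0.1 -0.4]
az units -0.02  total units at current yaw: 0.05 0.25 2.04 ; at target yaw 0.05 0.25
```

View pics/g10s.png

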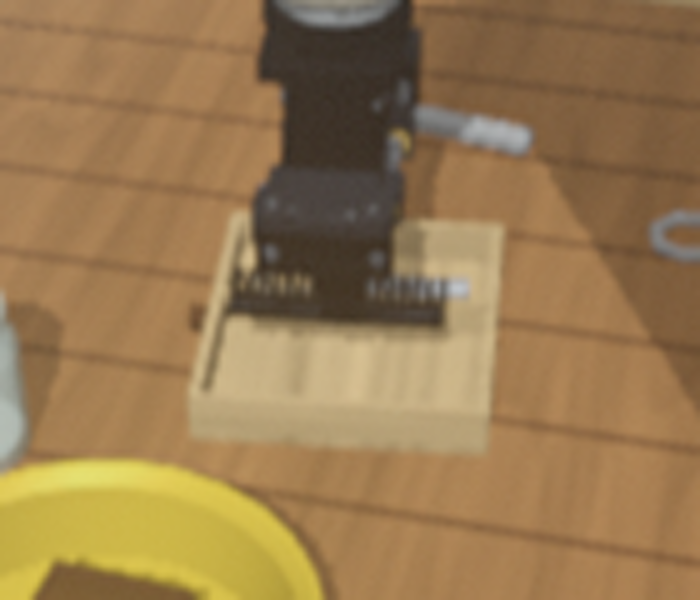

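The comb hangs level over the wide bay, spine at crop (230..445,312). It sits slightly toward the +x wall, so I shift it 7 mm toward -x and lower.

Request:
drive_tool:
  increments:
    - [[-0.2,0.25,0.5],[0,0,0]]
    - [[0,0,0.6],[0,0,0]]
    - [[0,0,0.5],[0,0,0]]
    - [[0,0,0.2],[0,0,0]]
    - [[0,0,0],[0,0,0]]

```text
t: 18.87
eef_pos: [577.2, -270.2, 17.4]
tcp_rot: [-3.14, 0.002, 0.138]
ft_force: [-0.7, 0.1, -0.3]
opening: 0.377
```

Request:
drive_tool:
  increments:
    - [[0,0,0],[0,0,0]]
    - [[0,0,0],[0,0,0]]

```text
t: 19.03
eef_pos: [578.2, -271.3, 19.3]
tcp_rot: [3.141, -0.001, 0.137]
ft_force: [0.6, -1.1, 0.9]
opening: 0.375
```

Request:
drive_tool:
  increments:
    - [[0,0,0.15],[0,0,0]]
    - [[0,0,0.15],[0,0,0]]
    - [[0,0,0],[0,0,0]]
    - [[0,0,0],[0,0,0]]

```text
t: 19.37
eef_pos: [577.7, -271.4, 9.0]
tcp_rot: [-3.141, 0.0, 0.137]
ft_force: [-0.9, 0.1, -0.6]
opening: 0.376
```

Request:
drive_tool:
  increments:
    - [[0,0,0],[0,0,0]]
    - [[0,0,0],[0,0,0]]
    - [[0,0,0],[0,0,0]]
    - [[0,0,0],[0,0,0]]
  jaw: 0.06

```text
t: 19.7
eef_pos: [577.7, -271.5, 9.2]
tcp_rot: [3.141, -0.0, 0.137]
ft_force: [0.5, -0.6, -0.8]
opening: 0.521
```

Request:
drive_tool:
  increments:
    - [[0,0,-0.5],[0,0,0]]
    - [[0,0,-0.8],[0,0,0]]
    - [[0,0,-0.8],[0,0,0]]
    - [[0,0,-0.8],[0,0,0]]
    - [[0,0,-0.3],[0,0,0]]

```text
t: 20.12
eef_pos: [578.7, -272.0, 108.4]
tcp_rot: [3.139, -0.003, 0.137]
ft_force: [0.3, -0.2, -0.1]
opening: 0.526
```

Run:
```python
from h import *
q=shot('side')
for n,i,X in (('s',q,[590,-310,30]),):
    im=i['pixels']; u,v=w2px(i,X); u,v=int(u),int(v)
    cv2.imwrite(f'pics/g11{n}.png',cv2.resize(im[v-60:v+60,u-70:u+70],None,fx=5,fy=5,interpolation=2))
cv2.imwrite('pics/cone.png',plane(q,380,500,-60,60,1,4))
go(434,-6,120,0)
for t in ('cone','comb','soap'): print(t,env.tip_of(t,q))
```

```text
t 20.17 pos [ 578.9 -272.1  108.7] rot [ 3.138 -0.004  0.137] open 0.534 F [ 0.3 -0.2  1. ]
az units 1.71  total units at current yaw: -3.57 -9.44 -0.38 ; at target yaw -4.83 -8.87
cone [{'point': [434.5, -5.1, 0.9], 'score': 0.47}]
comb [{'point': [580.6, -269.0, 3.8], 'score': 0.57}, {'point': [586.9, 316.2, -1.0], 'score': 0.49}]
soap [{'point': [341.3, 304.7, 0.5], 'score': 0.82}]
```

View pics/g11s.png

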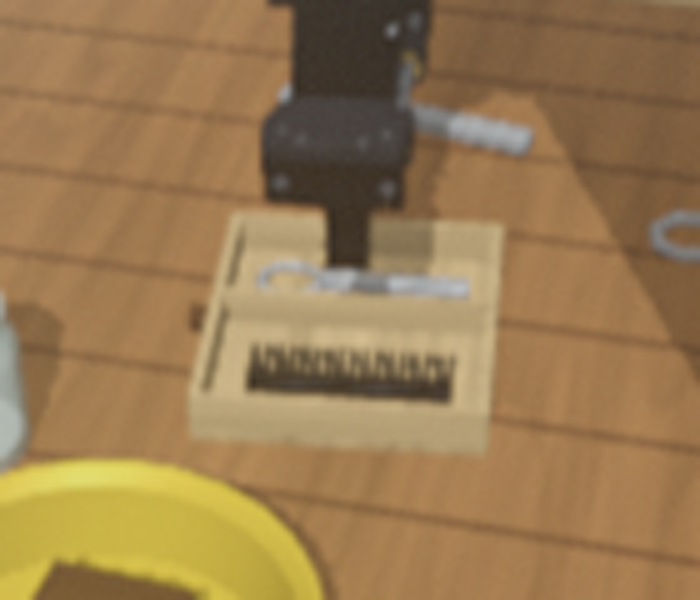

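View pics/cone.png

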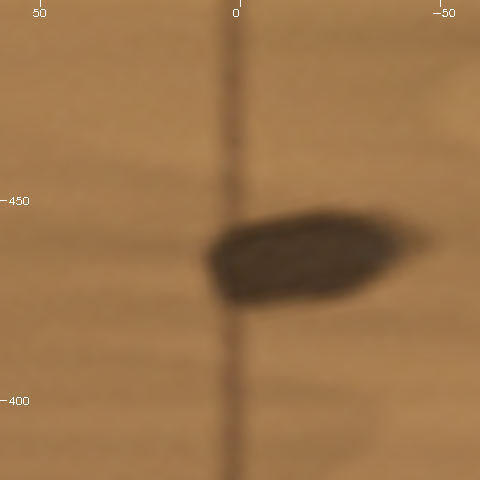

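The comb lies flat in the wide bay, at crop (245..452,375). The cone is next, at about (434,-4.5).

Request:
drive_tool:
  increments:
    - [[0,0,0],[0,0,0.86]]
    - [[0,0,0],[0,0,0.86]]
    - [[-0.48,-0.89,0],[0,0,0]]
    - [[-0.48,-0.89,0],[0,0,0]]
    - [[-0.48,-0.89,0],[0,0,0]]
  jaw: 0.3

```text
t: 20.73
eef_pos: [533.1, -190.3, 103.1]
tcp_rot: [-3.14, 0.003, -0.002]
ft_force: [-0.2, -0.4, -0.2]
opening: 0.651
```

Request:
drive_tool:
  increments:
    - [[-0.48,-0.89,0],[0,0,0]]
    - [[-0.48,-0.89,0],[0,0,0]]
    - [[-0.48,-0.89,0],[0,0,0]]
    - [[-0.48,-0.89,0.1],[0,0,0]]
    - [[-0.48,-0.89,0.3],[0,0,0]]

```text
t: 21.15
eef_pos: [461.6, -56.6, 92.5]
tcp_rot: [-3.142, 0.001, -0.001]
ft_force: [0.2, 0.4, -1.2]
opening: 0.65
```

Request:
drive_tool:
  increments:
    - [[-0.48,-0.89,0.3],[0,0,0]]
    - [[-0.48,-0.89,0.1],[0,0,0]]
    - [[0,0,0],[0,0,0]]
    - [[0,0,0],[0,0,0]]

```text
t: 21.48
eef_pos: [432.9, -3.3, 80.1]
tcp_rot: [-3.141, 0.003, 0.001]
ft_force: [0.5, -0.3, 0.5]
opening: 0.65
```

Run:
```python
from h import *
go(434,-4.5,5,0)
q=shot('side')
for n,i,X in (('s',q,[434,-5,30]),):
    im=i['pixels']; u,v=w2px(i,X); u,v=int(u),int(v)
    cv2.imwrite(f'pics/g12{n}.png',cv2.resize(im[v-60:v+60,u-70:u+70],None,fx=5,fy=5,interpolation=2))
```

```text
t 21.48 pos [432.9  -3.3  80.1] rot [-3.141e+00  3.000e-03  1.000e-03] open 0.650 F [ 0.5 -0.3  0.5]
az units 0.02  total units at current yaw: 0.04 0.04 2.50 ; at target yaw 0.04 0.04
```

View pics/g12s.png

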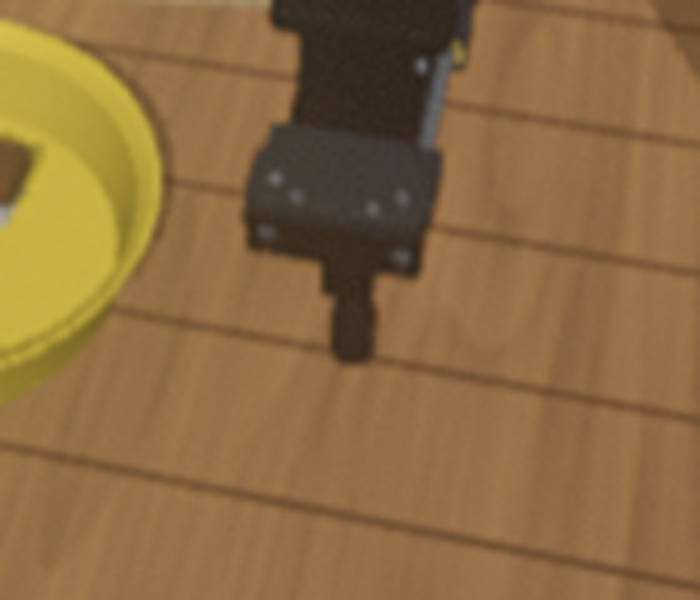

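Request:
drive_tool:
  increments:
    - [[0.04,0.04,0.6],[0,0,0]]
    - [[0,0,0.7],[0,0,0]]
    - [[0,0,0.6],[0,0,0]]
    - [[0,0,0.4],[0,0,0]]
    - [[0,0,0.1],[0,0,0]]

```text
t: 21.95
eef_pos: [435.0, -6.4, 7.1]
tcp_rot: [-3.141, 0.002, -0.002]
ft_force: [-0.2, 0.0, 0.1]
opening: 0.652
```

Request:
drive_tool:
  increments:
    - [[0,0,0],[0,0,0]]
    - [[0,0,0],[0,0,0]]

```text
t: 22.12
eef_pos: [435.5, -6.1, 9.2]
tcp_rot: [3.141, -0.0, -0.002]
ft_force: [0.2, -0.5, 0.4]
opening: 0.647
```

Run:
```python
from h import *
go(434,-4.5,5,0)
q=shot('side')
for n,i,X in (('s',q,[434,-5,30]),):
    im=i['pixels']; u,v=w2px(i,X); u,v=int(u),int(v)
    cv2.imwrite(f'pics/g13{n}.png',cv2.resize(im[v-60:v+60,u-70:u+70],None,fx=5,fy=5,interpolation=2))
```

```text
t 22.12 pos [435.5  -6.1   9.2] rot [ 3.141e+00 -0.000e+00 -2.000e-03] open 0.647 F [ 0.2 -0.5  0.4]
az units -0.02  total units at current yaw: -0.05 -0.05 0.14 ; at target yaw -0.05 -0.05
```

View pics/g13s.png

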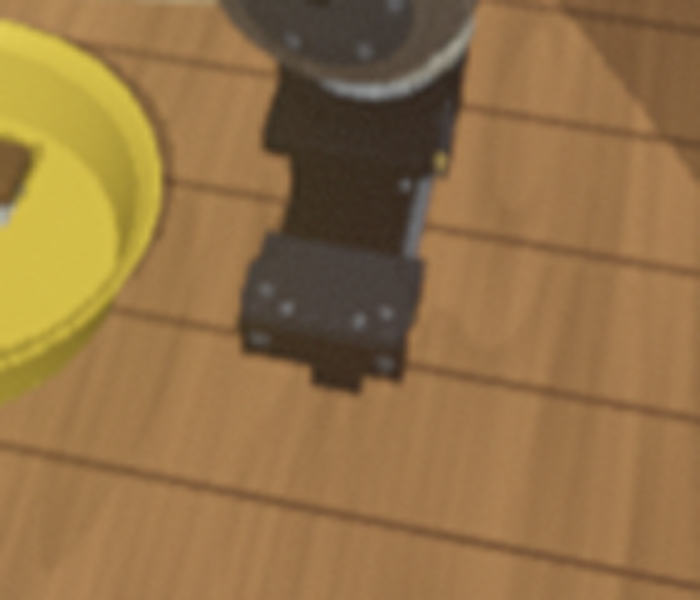

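Request:
drive_tool:
  increments:
    - [[-0.05,-0.05,0.12],[0,0,0]]
    - [[0,0,0],[0,0,0]]
    - [[0,0,0],[0,0,0]]

```text
t: 22.42
eef_pos: [433.7, -4.0, 5.8]
tcp_rot: [3.141, -0.0, -0.001]
ft_force: [0.1, -0.5, 0.6]
opening: 0.651
```

Request:
drive_tool:
  increments:
    - [[0,0,0],[0,0,0]]
    - [[0,0,0],[0,0,0]]
    - [[0,0,0],[0,0,0]]
    - [[0,0,0],[0,0,0]]
    - [[0,0,0],[0,0,0]]
  jaw: -1

```text
t: 22.83
eef_pos: [433.7, -4.0, 5.6]
tcp_rot: [3.141, -0.0, -0.001]
ft_force: [-0.4, 0.4, -0.3]
opening: 0.358
```

Request:
drive_tool:
  increments:
    - [[0,0,0],[0,0,0]]
    - [[0,0,0],[0,0,0]]
    - [[0,0,0],[0,0,0]]
    - [[0,0,0],[0,0,0]]
    - [[0,0,0],[0,0,0]]

```text
t: 23.25
eef_pos: [433.7, -4.0, 5.5]
tcp_rot: [3.142, -0.0, -0.001]
ft_force: [-0.3, -0.1, 0.6]
opening: 0.224
```

Request:
drive_tool:
  increments:
    - [[0,0,-0.4],[0,0,0]]
    - [[0,0,-0.7],[0,0,0]]
    - [[0,0,-0.7],[0,0,0]]
    - [[0,0,-0.5],[0,0,0]]
    - [[0,0,0],[0,0,0]]

```text
t: 23.67
eef_pos: [434.7, -4.1, 76.7]
tcp_rot: [3.141, -0.004, -0.001]
ft_force: [0.2, -0.6, 0.1]
opening: 0.221
```

Run:
```python
from h import *
q=shot('side');p=shot('top')
for n,i,X in (('s',q,[434,-5,60]),):
    im=i['pixels']; u,v=w2px(i,X); u,v=int(u),int(v)
    cv2.imwrite(f'pics/g14{n}.png',cv2.resize(im[v-60:v+60,u-70:u+70],None,fx=5,fy=5,interpolation=2))
cv2.imwrite('pics/hold.png',np.hstack([plane(p,520,650,250,380,12,2.9),plane(q,520,650,250,380,12,2.9)]))
for i in (p,q): print(env.tip_of('holder',i)[:2])
go(587,316,80,0)
```

```text
[{'point': [588.3, 317.7, -0.4], 'score': 0.6}]
[{'point': [585.2, 319.2, 0.5], 'score': 0.63}]
t 23.87 pos [433.3  -4.   73.8] rot [-3.142e+00  1.000e-03 -1.000e-03] open 0.225 F [-0.2 -0.4 -0.4]
az units -0.01  total units at current yaw: 5.11 -10.67 -0.21 ; at target yaw 5.12 -10.67
```

View pics/g14s.png

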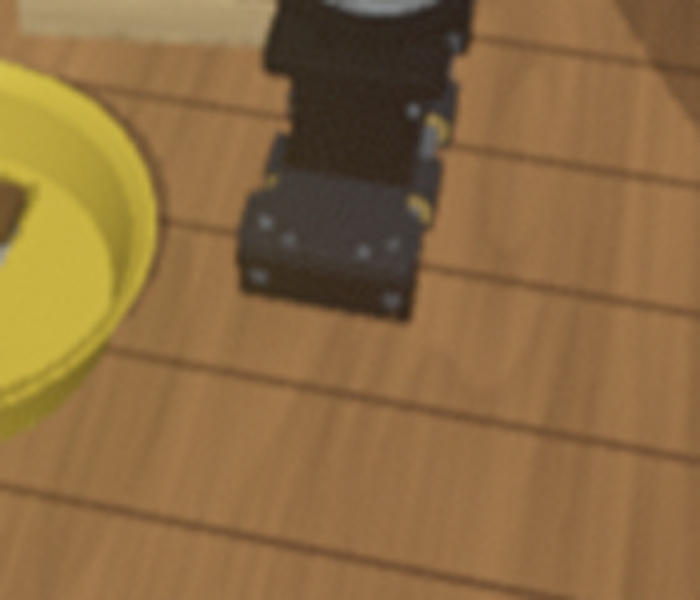

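View pics/hold.png

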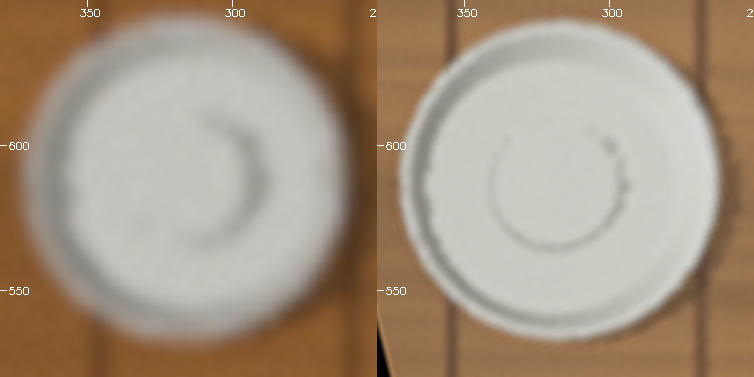

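The table spot is empty and the opening reads 21 mm, so the cone is held. Both crops put the holder's centre at (588.5,316.5).

Request:
drive_tool:
  increments:
    - [[0.43,-0.89,0],[0,0,0]]
    - [[0.43,-0.89,0],[0,0,0]]
    - [[0.43,-0.89,0],[0,0,0]]
    - [[0.43,-0.89,0],[0,0,0]]
    - [[0.43,-0.89,0],[0,0,0]]

```text
t: 24.28
eef_pos: [498.3, 130.8, 73.3]
tcp_rot: [3.141, 0.002, -0.001]
ft_force: [0.4, 0.1, -1.5]
opening: 0.224
```

Request:
drive_tool:
  increments:
    - [[0.43,-0.89,0],[0,0,0]]
    - [[0.43,-0.89,0],[0,0,0]]
    - [[0.43,-0.89,0],[0,0,0]]
    - [[0.43,-0.89,0],[0,0,0]]
    - [[0.43,-0.89,0],[0,0,0]]

```text
t: 24.7
eef_pos: [562.8, 264.2, 72.9]
tcp_rot: [3.141, 0.002, -0.001]
ft_force: [0.7, -0.4, 0.1]
opening: 0.224
```

Request:
drive_tool:
  increments:
    - [[0.43,-0.89,0],[0,0,0]]
    - [[0.43,-0.89,0],[0,0,0]]
    - [[0,0,0],[0,0,0]]
    - [[0,0,0],[0,0,0]]
    - [[0,0,0],[0,0,0]]

```text
t: 25.12
eef_pos: [587.9, 315.7, 73.0]
tcp_rot: [3.14, 0.002, -0.001]
ft_force: [-0.2, -0.1, -1.1]
opening: 0.224
```

Run:
```python
from h import *
go(588.5,316.5,16.5,0)
q=shot('side')
for n,i,X in (('s',q,[588,316,50]),):
    im=i['pixels']; u,v=w2px(i,X); u,v=int(u),min(int(v),359)
    cv2.imwrite(f'pics/g15{n}.png',cv2.resize(im[v-60:v+60,u-70:u+70],None,fx=5,fy=5,interpolation=2))
```

```text
t 25.12 pos [587.9 315.7  73. ] rot [ 3.14e+00  2.00e-03 -1.00e-03] open 0.224 F [-0.2 -0.1 -1.1]
az units -0.01  total units at current yaw: 0.02 -0.03 1.88 ; at target yaw 0.02 -0.03
```

View pics/g15s.png

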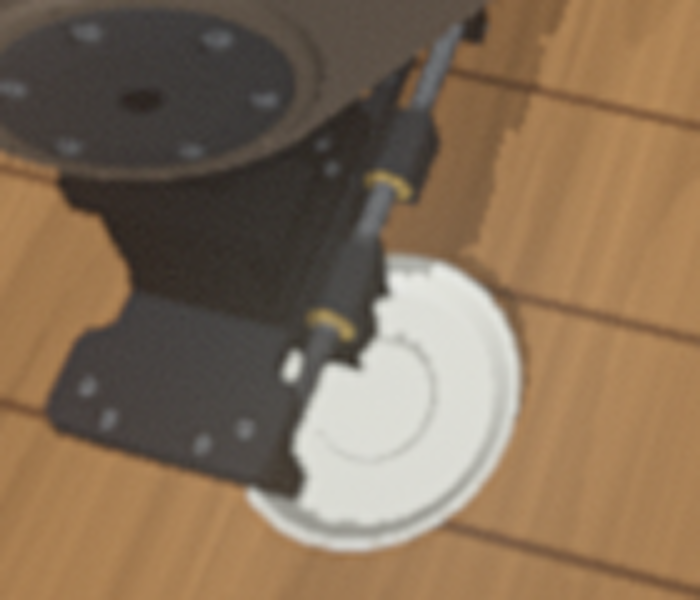

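Request:
drive_tool:
  increments:
    - [[0.02,-0.03,0.5],[0,0,0]]
    - [[0,0,0.6],[0,0,0]]
    - [[0,0,0.4],[0,0,0]]
    - [[0,0,0.15],[0,0,0]]
    - [[0,0,0],[0,0,0]]

```text
t: 25.58
eef_pos: [588.8, 316.3, 23.8]
tcp_rot: [3.141, 0.002, -0.002]
ft_force: [-0.0, 0.1, -0.4]
opening: 0.225
```

Request:
drive_tool:
  increments:
    - [[0,0,0],[0,0,0]]
    - [[0,0,0],[0,0,0]]

```text
t: 25.75
eef_pos: [589.7, 317.1, 25.8]
tcp_rot: [-3.141, -0.001, -0.001]
ft_force: [0.5, 1.1, -0.2]
opening: 0.223
```

Request:
drive_tool:
  increments:
    - [[0,0,0.15],[0,0,0]]
    - [[0,0,0.11],[0,0,0]]
    - [[0,0,0],[0,0,0]]
    - [[0,0,0],[0,0,0]]
    - [[0,0,0],[0,0,0]]

```text
t: 26.17
eef_pos: [589.3, 317.2, 17.2]
tcp_rot: [3.142, -0.0, -0.001]
ft_force: [-0.2, -0.5, -0.1]
opening: 0.224
```

Request:
drive_tool:
  increments:
    - [[0,0,0],[0,0,0]]
    - [[0,0,0],[0,0,0]]

```text
t: 26.33
eef_pos: [589.4, 317.2, 17.3]
tcp_rot: [3.142, -0.0, -0.001]
ft_force: [-0.0, -0.2, -0.6]
opening: 0.223
```

Request:
drive_tool:
  increments:
    - [[0,0,0.05],[0,0,0]]
    - [[0,0,0],[0,0,0]]
    - [[0,0,0],[0,0,0]]

```text
t: 26.58
eef_pos: [589.3, 317.1, 15.6]
tcp_rot: [3.141, 0.0, -0.001]
ft_force: [-0.7, -0.2, -0.5]
opening: 0.221
```

Request:
drive_tool:
  increments:
    - [[0,0,0],[0,0,0]]
    - [[0,0,0],[0,0,0]]
    - [[0,0,0],[0,0,0]]
    - [[0,0,0],[0,0,0]]
    - [[0,0,0],[0,0,0]]
  jaw: 0.1

```text
t: 27.0
eef_pos: [589.3, 317.1, 15.7]
tcp_rot: [3.142, -0.0, -0.001]
ft_force: [-0.5, 0.8, -0.9]
opening: 0.508
```

Request:
drive_tool:
  increments:
    - [[0,0,-0.4],[0,0,0]]
    - [[0,0,-0.8],[0,0,0]]
    - [[0,0,-0.8],[0,0,0]]
    - [[0,0,-0.8],[0,0,0]]
    - [[0,0,0],[0,0,0]]

```text
t: 27.42
eef_pos: [591.2, 318.0, 105.5]
tcp_rot: [-3.139, -0.007, -0.001]
ft_force: [0.2, 0.2, -0.4]
opening: 0.55
```

Run:
```python
from h import *
q=shot('side'); 
for n,i,X in (('s',q,[588,316,30]),):
    im=i['pixels']; u,v=w2px(i,X); u,v=int(u),min(int(v),359)
    cv2.imwrite(f'pics/g16{n}.png',cv2.resize(im[v-60:v+60,u-70:u+70],None,fx=5,fy=5,interpolation=2))
print(env.tip_of('cone',q)[:2])
go(341,307,90,.08)
```

```text
[{'point': [592.7, 316.6, 9.3], 'score': 0.67}]
t 27.52 pos [589.7 317.3 101.3] rot [-3.141e+00 -2.000e-03 -1.000e-03] open 0.547 F [-0.6 -1.  -0.1]
az units -1.01  total units at current yaw: -8.29 0.35 0.38 ; at target yaw -8.29 -0.32
```

View pics/g16s.png

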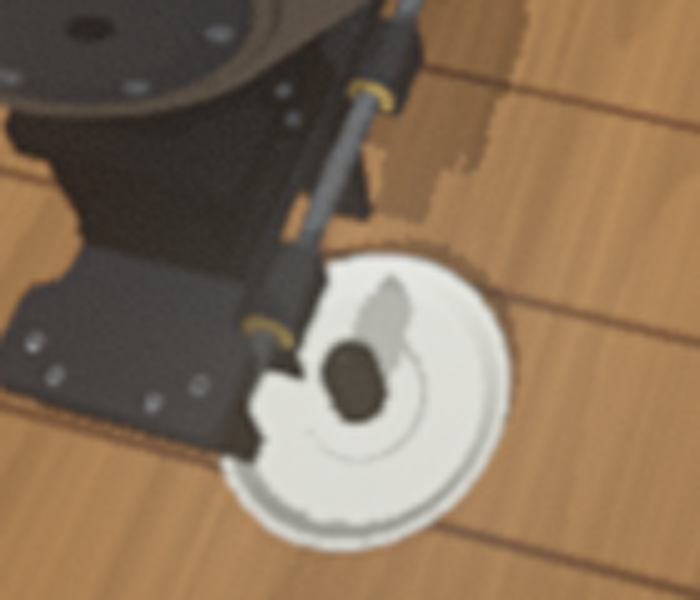

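The cone stands upright on the pad, within about 5 mm of its middle, at crop (353,380). The soap is last.

Request:
drive_tool:
  increments:
    - [[0,0,0],[0,0,-0.75]]
    - [[-0.9,-0.02,0],[0,0,0]]
    - [[-0.9,-0.02,0],[0,0,0]]
    - [[-0.9,-0.02,0],[0,0,0]]
    - [[-0.9,-0.02,0],[0,0,0]]
  jaw: 0.85

```text
t: 27.93
eef_pos: [479.6, 312.6, 98.8]
tcp_rot: [3.141, 0.002, 0.059]
ft_force: [0.7, 0.3, -0.8]
opening: 0.846
```

Request:
drive_tool:
  increments:
    - [[-0.9,-0.02,0],[0,0,0]]
    - [[-0.9,-0.02,0],[0,0,0]]
    - [[-0.9,-0.02,0.1],[0,0,0]]
    - [[-0.9,-0.02,0.2],[0,0,0]]
    - [[-0.9,0,0.2],[0,0,0]]

```text
t: 28.35
eef_pos: [344.8, 307.1, 84.1]
tcp_rot: [3.141, 0.001, 0.059]
ft_force: [-0.0, 0.7, -0.5]
opening: 0.928
```

Request:
drive_tool:
  increments:
    - [[-0.2,0,0.3],[0,0,0]]
    - [[0,0,0.2],[0,0,0]]
    - [[0,0,0],[0,0,0]]
    - [[0,0,0],[0,0,0]]

```text
t: 28.68
eef_pos: [341.2, 307.3, 69.3]
tcp_rot: [3.141, 0.0, 0.059]
ft_force: [0.4, 0.5, -0.4]
opening: 0.923
```

Run:
```python
from h import *
go(341,307,5,.06)
q=shot('side'); 
for n,i,X in (('s',q,[341,307,30]),):
    im=i['pixels']; u,v=w2px(i,X); u,v=int(u),min(int(v),359)
    cv2.imwrite(f'pics/g17{n}.png',cv2.resize(im[v-60:v+60,u-70:u+70],None,fx=5,fy=5,interpolation=2))
```

```text
t 28.68 pos [341.2 307.3  69.3] rot [3.141 0.    0.059] open 0.923 F [ 0.4  0.5 -0.4]
az units -0.01  total units at current yaw: -0.01 0.01 2.14 ; at target yaw -0.01 0.01
```

View pics/g17s.png

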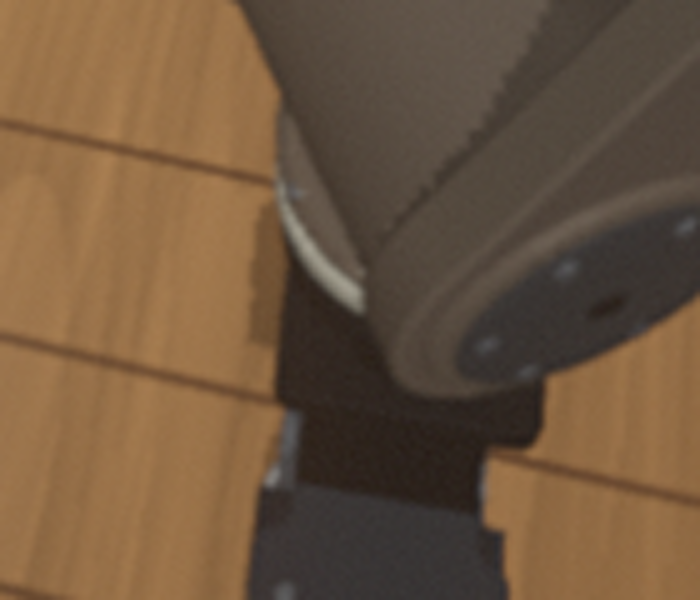

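The arm hides the soap here. The margin is ±22 mm against about 4 mm of uncertainty, so I lower slowly and watch the force.

Request:
drive_tool:
  increments:
    - [[0,0,0.5],[0,0,0]]
    - [[0,0,0.5],[0,0,0]]
    - [[0,0,0.3],[0,0,0]]
    - [[0,0,0.2],[0,0,0]]
    - [[0,0,0],[0,0,0]]

```text
t: 29.15
eef_pos: [340.6, 307.0, 23.8]
tcp_rot: [3.141, 0.001, 0.059]
ft_force: [-0.1, -0.1, 0.5]
opening: 0.925
```

Request:
drive_tool:
  increments:
    - [[0,0,0.3],[0,0,0]]
    - [[0,0,0.2],[0,0,0]]
    - [[0,0,0.05],[0,0,0]]
    - [[0,0,0],[0,0,0]]
    - [[0,0,0],[0,0,0]]

```text
t: 29.57
eef_pos: [340.5, 307.2, 8.2]
tcp_rot: [3.141, 0.0, 0.059]
ft_force: [0.6, 0.4, -0.4]
opening: 0.927
```

Request:
drive_tool:
  increments:
    - [[0,0,0],[0,0,0]]
    - [[0,0,0],[0,0,0]]
    - [[0,0,0],[0,0,0]]
    - [[0,0,0],[0,0,0]]
    - [[0,0,0],[0,0,0]]
  jaw: -1

```text
t: 29.98
eef_pos: [340.5, 307.3, 8.3]
tcp_rot: [-3.142, -0.0, 0.059]
ft_force: [-0.0, -0.6, 0.7]
opening: 0.63
```

Request:
drive_tool:
  increments:
    - [[0,0,0],[0,0,0]]
    - [[0,0,0],[0,0,0]]
    - [[0,0,0],[0,0,0]]
    - [[0,0,0],[0,0,0]]
    - [[0,0,0],[0,0,0]]

```text
t: 30.4
eef_pos: [340.5, 307.2, 8.2]
tcp_rot: [3.141, 0.0, 0.059]
ft_force: [0.8, 0.3, 0.9]
opening: 0.461
```

Request:
drive_tool:
  increments:
    - [[0,0,-0.4],[0,0,0]]
    - [[0,0,-0.8],[0,0,0]]
    - [[0,0,-0.8],[0,0,0]]
    - [[0,0,-0.8],[0,0,0]]
    - [[0,0,-0.6],[0,0,0]]

```text
t: 30.82
eef_pos: [340.5, 307.3, 111.8]
tcp_rot: [-3.141, -0.001, 0.059]
ft_force: [-0.2, -0.4, -0.4]
opening: 0.46
```

Run:
```python
from h import *
go(650,26,110,.0)
q=shot('side'); 
for n,i,X in (('s',q,[341,307,80]),):
    im=i['pixels']; u,v=w2px(i,X); u,v=int(u),min(int(v),359)
    cv2.imwrite(f'pics/g18{n}.png',cv2.resize(im[v-60:v+60,u-70:u+70],None,fx=5,fy=5,interpolation=2))
```

```text
t 30.82 pos [340.5 307.3 111.8] rot [-3.141e+00 -1.000e-03  5.900e-02] open 0.460 F [-0.2 -0.4 -0.4]
az units 0.74  total units at current yaw: 9.74 9.97 0.06 ; at target yaw 10.32 9.38
```

View pics/g18s.png

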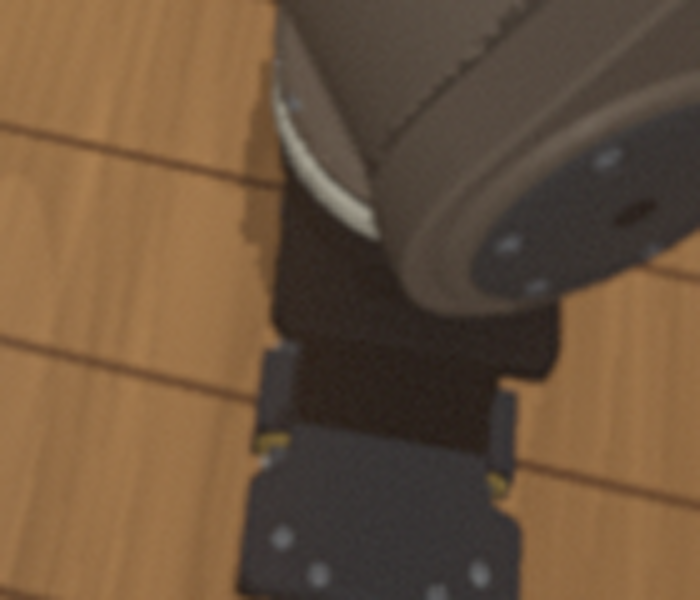

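The opening stays at 44 mm, so the soap is held. I carry it to the basin.

Request:
drive_tool:
  increments:
    - [[0.4,0.4,0],[0,0,0]]
    - [[0.7,0.72,0],[0,0,0]]
    - [[0.7,0.72,0],[0,0,0]]
    - [[0.7,0.72,0],[0,0,0]]
    - [[0.7,0.72,0],[0,0,0]]

```text
t: 31.28
eef_pos: [442.8, 213.5, 109.7]
tcp_rot: [3.141, 0.0, 0.06]
ft_force: [0.2, 1.3, -0.5]
opening: 0.462
```

Request:
drive_tool:
  increments:
    - [[0.7,0.72,0],[0,0,0]]
    - [[0.7,0.72,0],[0,0,0]]
    - [[0.7,0.72,0],[0,0,0]]
    - [[0.7,0.72,0],[0,0,0]]
    - [[0.7,0.72,0],[0,0,0]]

```text
t: 31.7
eef_pos: [554.1, 111.8, 109.5]
tcp_rot: [3.141, 0.001, 0.059]
ft_force: [-1.1, 0.1, -2.0]
opening: 0.461
```

Request:
drive_tool:
  increments:
    - [[0.7,0.72,0],[0,0,0]]
    - [[0.7,0.72,0],[0,0,0]]
    - [[0.7,0.72,0],[0,0,0]]
    - [[0.7,0.72,0],[0,0,0]]
    - [[0.2,0.2,0],[0,0,0]]

```text
t: 32.12
eef_pos: [651.0, 23.2, 109.2]
tcp_rot: [3.141, -0.001, 0.057]
ft_force: [-0.9, -0.3, -0.3]
opening: 0.461
```

Request:
drive_tool:
  increments:
    - [[0,0,0],[0,0,0]]
    - [[0,0,0],[0,0,0]]

```text
t: 32.28
eef_pos: [647.8, 26.3, 109.3]
tcp_rot: [-3.141, 0.002, 0.059]
ft_force: [-0.7, 0.5, -0.9]
opening: 0.464
```

Run:
```python
from h import *
go(650,27,14,.06)
q=shot('side'); 
for n,i,X in (('s',q,[650,10,50]),):
    im=i['pixels']; u,v=w2px(i,X); u,v=int(u),min(int(v),359)
    cv2.imwrite(f'pics/g19{n}.png',cv2.resize(im[v-60:v+60,u-70:u+70],None,fx=5,fy=5,interpolation=2))
```

```text
t 32.28 pos [647.8  26.3 109.3] rot [-3.141e+00  2.000e-03  5.900e-02] open 0.464 F [-0.7  0.5 -0.9]
az units -0.02  total units at current yaw: 0.07 -0.02 3.18 ; at target yaw 0.07 -0.02
```

View pics/g19s.png

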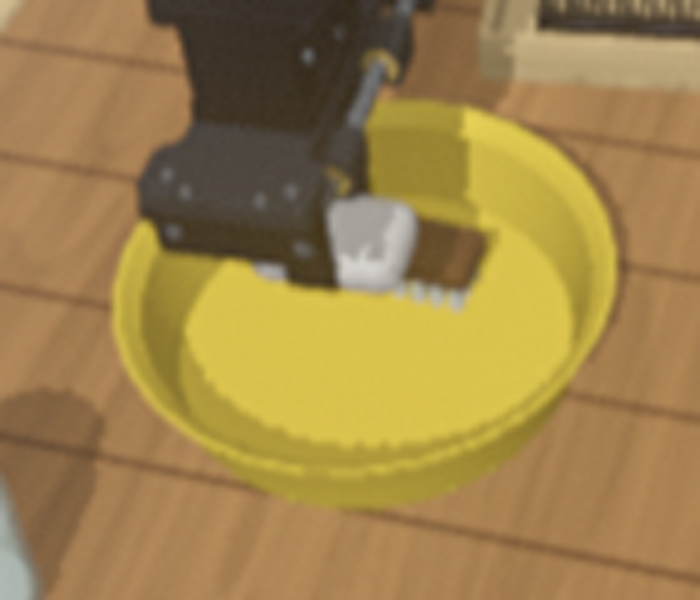

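Request:
drive_tool:
  increments:
    - [[0.05,-0.12,0.6],[0,0,0]]
    - [[0,0,0.8],[0,0,0]]
    - [[0,0,0.7],[0,0,0]]
    - [[0,0,0.5],[0,0,0]]
    - [[0,0,0.1],[0,0,0]]

```text
t: 32.75
eef_pos: [647.7, 31.2, 26.8]
tcp_rot: [-3.141, 0.004, 0.061]
ft_force: [-0.5, 0.4, -0.7]
opening: 0.459
```

Request:
drive_tool:
  increments:
    - [[0,0,0.1],[0,0,0]]
    - [[0,0,0],[0,0,0]]
    - [[0,0,0],[0,0,0]]
    - [[0,0,0],[0,0,0]]

```text
t: 33.08
eef_pos: [650.3, 30.0, 27.3]
tcp_rot: [3.141, -0.002, 0.059]
ft_force: [1.0, 0.7, -1.3]
opening: 0.46
```

Request:
drive_tool:
  increments:
    - [[0,0,0.3],[0,0,0]]
    - [[0,0,0.13],[0,0,0]]
    - [[0,0,0],[0,0,0]]
    - [[0,0,0],[0,0,0]]
    - [[0,0,0],[0,0,0]]

```text
t: 33.5
eef_pos: [649.8, 29.8, 13.0]
tcp_rot: [3.142, 0.0, 0.059]
ft_force: [-0.1, -0.2, -1.1]
opening: 0.462
```

Request:
drive_tool:
  increments:
    - [[0,0,0],[0,0,0]]
    - [[0,0,0],[0,0,0]]

```text
t: 33.67
eef_pos: [649.9, 29.8, 13.2]
tcp_rot: [3.142, 0.0, 0.059]
ft_force: [-0.4, 0.3, -0.9]
opening: 0.462
```

Request:
drive_tool:
  increments:
    - [[0,0,0],[0,0,0]]
    - [[0,0,0],[0,0,0]]
    - [[0,0,0],[0,0,0]]
    - [[0,0,0],[0,0,0]]
  jaw: 0.2

```text
t: 34.0
eef_pos: [650.0, 29.8, 13.4]
tcp_rot: [3.142, -0.0, 0.059]
ft_force: [0.5, -0.2, 0.7]
opening: 0.599
```

Request:
drive_tool:
  increments:
    - [[0,0,-0.4],[0,0,0]]
    - [[0,0,-0.8],[0,0,0]]
    - [[0,0,-0.8],[0,0,0]]
    - [[0,0,-0.8],[0,0,0]]
    - [[0,0,-0.8],[0,0,0]]

```text
t: 34.42
eef_pos: [649.8, 29.9, 123.5]
tcp_rot: [3.141, -0.001, 0.059]
ft_force: [0.4, -0.1, 0.5]
opening: 0.599
```

Request:
drive_tool:
  increments:
    - [[-0.8,0,-0.2],[0,0,0]]
    - [[-0.8,0,-0.2],[0,0,0]]
    - [[-0.8,0,-0.2],[0,0,0]]
    - [[-0.8,0,-0.2],[0,0,0]]
    - [[-0.8,0,0],[0,0,0]]

```text
t: 34.83
eef_pos: [529.4, 22.7, 147.2]
tcp_rot: [3.141, -0.002, 0.059]
ft_force: [0.5, 0.8, 0.2]
opening: 0.602
```

Request:
drive_tool:
  increments:
    - [[-0.8,0,0],[0,0,0]]
    - [[-0.8,0,0],[0,0,0]]
    - [[0,0,0],[0,0,0]]
    - [[0,0,0],[0,0,0]]

```text
t: 35.17
eef_pos: [482.1, 19.8, 146.5]
tcp_rot: [3.141, -0.002, 0.059]
ft_force: [0.6, -0.1, 0.1]
opening: 0.603
```

Run:
```python
from h import *
go(500,27,140,.06)
q=shot('side','end_s.png'); p=shot('top','end_t.png')
im=q['pixels']; cv2.imwrite('pics/end_sc.png',cv2.resize(im[130:410,110:360],None,fx=2.1,fy=2.1,interpolation=2))
for i in (p,q):
  for t in 'soap brush comb scraper cone jar_left jar_right'.split():
    print(t,[(round(a['score'],2),np.round(a['point']).tolist()) for a in env.tip_of(t,i)][:3])
```

```text
t 35.17 pos [482.1  19.8 146.5] rot [ 3.141e+00 -2.000e-03  5.900e-02] open 0.603 F [ 0.6 -0.1  0.1]
az units -0.01  total units at current yaw: 0.61 -0.20 0.22 ; at target yaw 0.61 -0.20
soap [(0.7, [645.0, 29.0, -1.0])]
brush [(0.72, [649.0, -49.0, 2.0])]
comb [(0.73, [581.0, -269.0, 6.0])]
scraper [(0.76, [343.0, -464.0, -3.0]), (0.59, [597.0, -354.0, 3.0]), (0.53, [616.0, -550.0, 5.0])]
cone [(0.47, [588.0, 313.0, 8.0])]
jar_left [(0.74, [782.0, 181.0, 1.0])]
jar_right [(0.91, [780.0, -174.0, 3.0]), (0.51, [784.0, 181.0, 0.0])]
soap [(0.95, [649.0, 28.0, 4.0])]
brush [(0.87, [646.0, -53.0, 6.0]), (0.25, [782.0, -180.0, -3.0])]
comb [(0.5, [581.0, -268.0, 6.0])]
scraper [(0.69, [341.0, -467.0, -1.0])]
cone [(0.44, [592.0, 318.0, 13.0])]
jar_left [(0.93, [779.0, 178.0, 5.0]), (0.66, [651.0, -10.0, -0.0]), (0.43, [590.0, -303.0, -1.0])]
jar_right [(0.92, [781.0, -175.0, -1.0])]
```

View pics/end_sc.png

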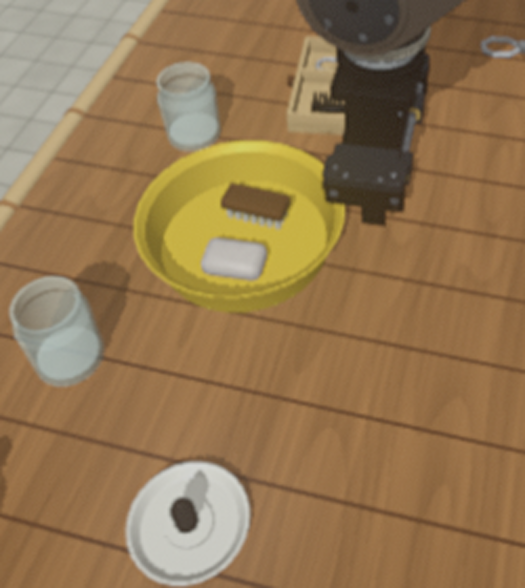

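View pics/end_t.png

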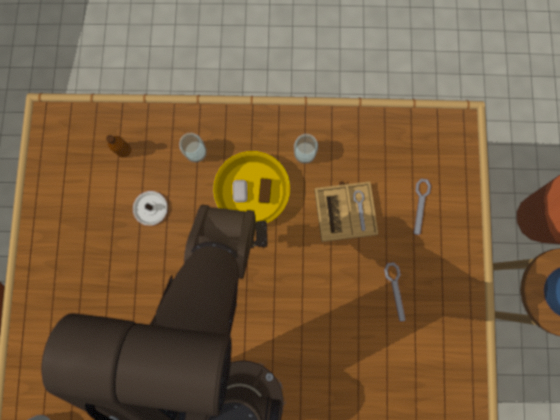

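Both views show the soap and brush on the basin floor at top (240,190) and (265,190). The comb at (333,213) and scraper at (360,208) lie in their bays, the cone stands on the pad at (150,207), and the jars are where they were. I hand in.

Run:
```python
from h import *
print(env.job_done()); print(env.state()['t'])
```

```text
the job is handed in; nothing more can be done
None
the job is handed in; nothing more can be done
```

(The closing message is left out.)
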